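Clamp a sample bottle on the self-centring shaker tray

ROBOT

A 6-joint arm with a two-finger parallel gripper is mounted at the origin on the work surface. World frame = base frame: x ahead of the robot, y to its left, z up, the work surface at z = 0. Lengths are in mm, angles in rad, forces in N, time in s.
With the tool pointing down it reaches from about 275 to 750 mm from the base axis. Payload 10.2 kg.
Tool frame: the origin (TCP) lies midway between the tips of the shut fingers; the grasp point (between the pads) lies 19 mm behind it (ctrl.hold_point_z is the distance from the TCP to the grasp point, in mm); z points along the fingers, y is the direction in which the jaws open and shut (so a half turn about z gives the same grasp; the last joint's range is limited). The gripper opens to 85 mm and grips with 20 to 120 N. Pads are 22 mm wide; open, the fingers measure 114 mm over their backs; the gripper's body (76 mm by 85 mm) begins 54 mm behind the grasp point. The pads swing forward as they close: fully open they stand 13 mm farther back than shut.
Start: joints at [0.887, 0.313, 1.498, -0, 1.331, -0.223], TCP at [233.462, 470.241, 201.694] pointing down, gripper open.
Joint ranges: [-2.94, 2.94], [-0.97, 2.17], [0.19, 2.56], [-1.23, 4.37], [0.02, 3.11], [-2.88, 2.88]. Speed limits (rad/s): [2.39, 2.39, 3.01, 3.14, 3.14, 3.14].

INTERFACE

Orientations are given as a unit quaternion [w, x, y, z].
In Python, from rig import ctrl, capture, get_calibration, ticket, search_frame, outline_of gives the robot as it stands. The module is installed in compiled form; this text tells all that it offers.
- The arm moves only by the tool servo_tool, never from a script. Its argument "motion" is a list of rows, each an object with "dr": the turn, a rotation vector about the tool's x, y, z in units of 10 degrees (1.0 is 10 degrees), a list of three; "delta_pos": the shift along the tool's x, y, z in units of 50 mm (1.0 is 50 mm), a list of three; "hand": the opening, from 0 (shut) to 1 (fully open). In form: [{"dr": [ax, ay, az], "delta_pos": [x, y, z], "hand": hand}, ...]. A call has 1 to 20 rows; each row shifts and turns the pose as measured when the row begins, along the tool's axes as they then stand; what a row does not reach is not made up. A row lasts 1/8 s, in which the tool goes at most 62.5 mm and 10.7 degrees, less where a joint would pass 70% of its speed; a pose out of reach is approached as far as the arm can. A call is refused whole if a number of a shift passes 1 or a number of a turn 1, either way. A call with a gripper value outside its range is refused whole. The fingers move at their own pace and stop on an object; "squeeze" is the grip in N (left out, the last holds). Time passes only in rows, so rows that do not move let the fingers close. It gives the time, the measured TCP pose, the force and the opening at its end, in the units of the state.
- ctrl.sense(): the state, without advancing time (a new reading comes with each control period).
- capture(name): name is "side" or "top"; returns (picture, depth): 420x560x3 uint8, red, green, blue; 420x560 float32, mm along the optical axis (not along the pixel's ray), 0 where there is no reading.
- get_calibration(name): a dict with "camera_matrix" (3x3 intrinsics, pixels), "distortion" ([k1, k2, p1, p2, k3] as OpenCV has them; the pictures are not rectified), "T" (4x4, takes a point from camera to world coordinates). Camera axes: x right, y down, z forward; pixel columns grow to the right and rows downward; lengths in mm; the calibration is good to about 2 mm. A picture is of the moment at which its call begins. get_calibration takes no time and is no camera call.
- ticket.finish_job(): hands the job in, once; it reports no verdict.
Trained networks look in the newest picture that a camera, given by its name, has taken for a name from the list of things; names that differ only in an ending like _2 or _b are one class to them, and where a whole thing is asked for, a point or a joint stands for the part that bears it (a point fixed in the world has none). Each returns a list of dicts, best first, with "score" (0 to 1); they miss things now and then, are a little off and sometimes report something else, mostly with a low value. They report only what shows in the picture. A call takes as long as a camera call.
- search_frame(camera, label): "bbox" ([left, top, right, bottom] in pixels, round what is visible of it).
- outline_of(camera, label): "pixels" (420x560 bool, what is visible of it) and "bbox" ([left, top, right, bottom] in pixels, round what is visible of it).
The state is a dict: "time_s": time; "joints": joint angles; "dq": joint speeds; "tau": joint torques, N m; "eef_pos": TCP position; "ee_rot": TCP orientation; "force": force on the tool from outside, world axes, zero at the start; "wrist_torque": the same for the moment, N m; "grip_width": opening from 0.0 (shut) to 1.0 (fully open).
Only numpy, scipy, OpenCV 4.12 (cv2) and the standard library are available. Lean on these libraries where they do the work, as an engineer would, in place of code of your own. Each camera call takes 0.05 s, during which the arm holds its last target.

TASK

Stand the squat, wide-capped sample bottle upright between the two rubber-faced rails in the middle of the shaker's tray, set down rather than dropped, and let go of it. Then turn the hexagonal turnbuckle sleeve of the tie rod beside the tray so that both rails draw in and clamp the bottle firmly: about a sixth to a quarter of a turn past first touch, without overtightening on the glass. Leave the slim bottle and the jar where they stand.

Things in the scene. Friction and masses are not known exactly. Their poses are not given: they have to be found in the camera images.
- bottle_mid (a point): The sample bottle: squat amber glass, 56 mm in diameter, 105 mm high, with a blank paper band and a black ribbed screw cap 44 mm in diameter and 26 mm high on top; about 0.28 kg, upright on the bench. The point is on its axis half-way up, 52.5 mm above its underside; the middle of the cap is 39.5 mm above the point. z points to the cap.
- tray_mid (a point): Middle of the shaker's tray, on its black rubber mat, 104 mm above the bench, marked by a grey cross. The shaker is a fixed white box 270 x 270 mm; its control panel (display, two knobs) faces its own -x, roughly towards the robot. Axes: x level, away from the panel; y level, along the rails, to the left seen from the panel; z up. Guide rods run along x at y = -100 and +100 mm.
- sleeve_mid (a point): Centre of the turnbuckle sleeve: bare steel hexagon, 32 mm across flats, 58 mm long, round collars to 80 mm, on the level tie rod along the shaker's x, 170 mm to the -y side of tray_mid and 46 mm above it, clear beneath down to the bench. Its x is the shaker's x; its y and z turn with it: flats face its +y and -y, the others lie 60 degrees apart. Rod ends are pinned 69 to 84 mm either side.
- sleeve (a joint): Turn of the sleeve (rad, 0 to 6.3), starting at 0.7 to 1.9. Grows clockwise seen from the control panel side (right-handed about the shaker's +x: the sleeve's top moves away from the tray); both rails then draw in at once, each 2.39 mm per rad. The gap between their faces is 74 mm minus 4.77 mm per rad: first touch on the bottle at about 3.77. Stiff (0.2 N m); stays where it is left.
- rail_near: Clamping rail on the control panel side, along the shaker's y, with the clevis and threaded rod at its -y end. Origin: on the bench under tray_mid, plus its travel. Its black rubber face is 165 mm long, from 13 to 39 mm above the mat, and yields 1 mm per 5 N: each rad past first touch adds about 12 N. The clevis reaches 16 mm above the rod's axis.
- rail_far: The same rail on the far side, closing the other way.
- slim_bottle_mid (a point): Bystander: slim amber bottle with black cap, 38 mm in diameter, 125 mm high; point at its centre, half-way up.
- jar_mid (a point): Bystander: low wide amber jar with black lid, 80 mm in diameter, 62 mm high; point at its centre, half-way up.

How it is judged (in metres and radians):
On the way, in this order (a step that is already met when the one before it is completed fails the run):
1. The bottle stands upright on the mat between the rails, within 30 mm of the middle along the rails, and is let go (z of bottle_mid in the frame of tray_mid between 0.047 and 0.058 m and x of bottle_mid in the frame of tray_mid between -0.012 and 0.012 m and y of bottle_mid in the frame of tray_mid between -0.03 and 0.03 m and angle between bottle_mid's own z axis and vertical below 0.1 rad and contact force between the fingers and bottle below 0.1 N), for 0.2 s.
2. Both rails have drawn in and press on the bottle with more than 6 N (contact force between each of rail_near, rail_far and bottle above 6 N), for 0.2 s.
At the end, for the whole second after the job is handed in: The bottle stands at rest and upright (within 0.1 rad) on the mat, within 30 mm of the tray's middle along the rails and 8 mm across them, and each rail presses on it with 6 to 28 N (the sleeve about 0.5 to 2.2 rad past first touch) (all of step 2 and z of bottle_mid in the frame of tray_mid between 0.047 and 0.058 m and x of bottle_mid in the frame of tray_mid between -0.008 and 0.008 m and y of bottle_mid in the frame of tray_mid between -0.03 and 0.03 m and angle between bottle_mid's own z axis and vertical below 0.1 rad and linear speed of bottle below 0.02 m/s and contact force between each of rail_near, rail_far and bottle below 28 N).
It fails at once if The bottle is dropped: it moves faster than 0.6 m/s while the fingers do not hold it (a fall of about 2 cm) (linear speed of bottle above 0.6 m/s and contact force between the fingers and bottle below 0.1 N).
It fails at once if The bottle is tipped over (angle between bottle_mid's own z axis and vertical above 0.8 rad).
It fails at once if The slim bottle or the jar is moved by more than 30 mm (distance of any of slim_bottle_mid, jar_mid from where it was at the start of the episode above 0.03 m).
It also fails if it takes over 72 s, if anything falls off the work surface, if the arm or the gripper's body presses on something with over 40 N, if the wrist force passes 120 N, or if a joint passes its speed limit or range.

## Working session

There is one attempt and no reset: what is moved stays moved. The work goes in short steps, Python scripts to look and compute and a tool call to move; the robot and the scene stay as the last step left them, time stands still between calls to the robot, and variables do not carry over. Pictures are saved under pics/ and viewed, and the job is handed in when it is done.

Besides the shell and the picture viewer there is one more tool, called after "Call:" as name(argument=value, ...) on one line, values as JSON. servo_tool: Moves the arm, as the interface text tells. Its arguments: {"type":"object","properties":{"motion":{"type":"array"},"squeeze":{"type":"number"}},"required":["motion"]}

```bash
ls; mkdir -p pics; python3 - <<'E'
from rig import ctrl, capture, get_calibration
import cv2
for n in ("side","top"):
    p,d=capture(n); cv2.imwrite(f"pics/{n}0.png",p[:,:,::-1])
    c=get_calibration(n); print(n,c["camera_matrix"],c["T"],c["distortion"])
print(ctrl.sense(), ctrl.hold_point_z)
E
```

```text
pics
side [[415.38661728   0.         276.49443232]
 [  0.         415.38661728 204.22938011]
 [  0.           0.           1.        ]] [[ 8.92366080e-01 -2.51723477e-01  3.74590537e-01  1.58054386e+02]
 [-4.51007611e-01 -4.66896099e-01  7.60657721e-01 -6.49044859e+02]
 [-1.65805456e-02 -8.47728332e-01 -5.30171445e-01  6.38175958e+02]
 [ 0.00000000e+00  0.00000000e+00  0.00000000e+00  1.00000000e+00]] [0.01018123 0.         0.         0.         0.        ]
top [[395.97042242   0.         278.91188672]
 [  0.         395.97042242 200.00235707]
 [  0.           0.           1.        ]] [[ 8.63138701e-03 -9.80228196e-01  1.97682024e-01  3.32913515e+02]
 [-9.99953709e-01 -7.62039450e-03  5.87439302e-03  9.72674148e+01]
 [-4.25183066e-03 -1.97723578e-01 -9.80248595e-01  1.06773085e+03]
 [ 0.00000000e+00  0.00000000e+00  0.00000000e+00  1.00000000e+00]] [-0.02595852  0.          0.          0.          0.        ]
{'time_s': 0.1, 'joints': array([ 8.86592099e-01,  3.13379269e-01,  1.49835879e+00, -2.59701280e-05,
        1.33097568e+00, -2.23383751e-01]), 'dq': array([-0.00203192,  0.001298  , -0.00233587, -0.0006988 , -0.00057311,
        0.00127171]), 'tau': array([ 1.70106414e-03, -4.12899506e+01, -2.60141730e+01, -1.83270299e-04,
        2.98348081e-03, -7.00015789e-05]), 'eef_pos': array([233.3017519 , 470.02682764, 201.20075088]), 'ee_rot': array([-2.34394927e-04,  2.28373894e-01,  9.73573341e-01, -5.09339574e-04]), 'force': array([-0.75165971,  1.0072807 , -0.63092198]), 'wrist_torque': array([-0.04617835,  0.01031972,  0.00277143]), 'grip_width': 1.0018958667252877} 18.700000000000003
```

View pics/side0.png

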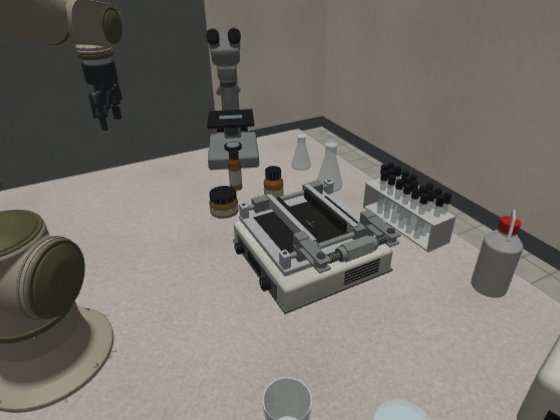

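View pics/top0.png

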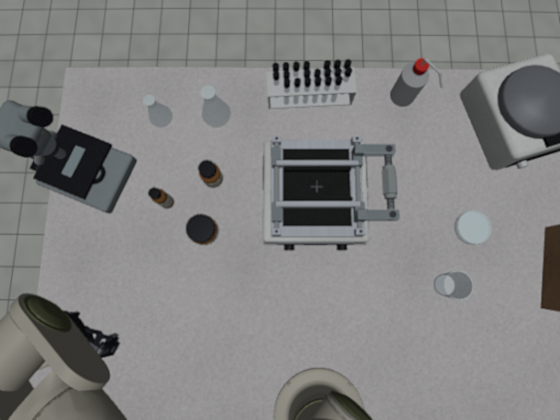

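The side view shows the shaker in the middle, with the squat bottle behind it at about (273,182), the slim bottle at (235,170) and the jar at (223,202). In the top view the tray cross is at (317,187), the squat bottle at (210,172), the slim bottle at (160,197), the jar at (202,229) and the sleeve at (390,182).

```bash
cat > h.py <<'E'
import numpy as np, cv2
from rig import ctrl, capture, get_calibration, ticket, search_frame, outline_of
def ray(cam,px):
    c=get_calibration(cam);T=np.array(c["T"])
    u=cv2.undistortPoints(np.array([[px]],float),np.array(c["camera_matrix"]),np.array(c["distortion"]))[0,0]
    return T[:3,3],T[:3,:3]@np.array([u[0],u[1],1.])
def at_z(cam,px,z):
    o,d=ray(cam,px); return o+d*(z-o[2])/d[2]
def cloud(cam,depth,mask=None):
    c=get_calibration(cam);T=np.array(c["T"])
    m=depth>0
    if mask is not None: m=m&mask
    v,u=np.nonzero(m)
    p=cv2.undistortPoints(np.stack([u,v],1).astype(float)[:,None],np.array(c["camera_matrix"]),np.array(c["distortion"]))[:,0]
    z=depth[v,u]
    return (np.c_[p[:,0]*z,p[:,1]*z,z])@T[:3,:3].T+T[:3,3], u,v
def proj(cam,P):
    c=get_calibration(cam);T=np.linalg.inv(np.array(c["T"]))
    q,_=cv2.projectPoints(np.atleast_2d(P).astype(float),cv2.Rodrigues(T[:3,:3])[0],T[:3,3],np.array(c["camera_matrix"]),np.array(c["distortion"]))
    return q[:,0]
E
python3 - <<'E'
from h import *
np.set_printoptions(precision=1,suppress=True)
D={}
for n in ("side","top"):
    p,d=capture(n); D[n]=d; np.save(n+"d.npy",d); np.save(n+"p.npy",p)
for n in ("side","top"):
    for l in ("bottle_mid","slim_bottle_mid","jar_mid","sleeve_mid","rail_near","rail_far"):
        r=outline_of(n,l)
        for k in r[:2]:
            P,u,v=cloud(n,D[n],k["pixels"])
            print(n,l,round(k["score"],2),k["bbox"],k["pixels"].sum(), np.median(P,0) if len(P) else None, np.percentile(P,5,axis=0),np.percentile(P,95,axis=0))
            np.save(f"m_{n}_{l}.npy",k["pixels"]) if k is r[0] else 0
# tray cross
print(at_z("top",(317,187),104), at_z("side",(312,225),104))
E
```

```text
side bottle_mid 0.6 [261.8, 165.7, 283.4, 196.6] 512 [601.9 269.   73. ] [582.7 259.   35.8] [625.7 295.9 105.3]
side slim_bottle_mid 0.93 [226.2, 148.6, 241.4, 190.3] 447 [535.  397.1  69.4] [522.3 390.9  12.9] [551.9 412.7 123.8]
side jar_mid 0.68 [207.5, 183.5, 241.4, 219.8] 855 [453.9 280.3  43.1] [425.4 266.3   2. ] [490.5 329.3  62.6]
side sleeve_mid 0.84 [336.2, 239.6, 378.1, 261.0] 702 [ 557.5 -171.1  160.7] [ 524.3 -177.7  144.5] [ 598.  -154.8  167. ]
side rail_near 0.6 [252.2, 195.1, 338.6, 274.4] 1988 [493.9 -82.  142.9] [ 471.9 -172.7  118.8] [523.6 100.1 164.6]
side rail_far 0.64 [301.4, 184.0, 402.4, 247.6] 1923 [617.5 -74.8 142.4] [ 595.3 -169.5  122.5] [649.3  99.5 163.9]
top bottle_mid 0.65 [197.5, 159.5, 224.7, 187.1] 542 [598.3 282.3  76.6] [581.1 262.8  -0.4] [628.8 305.8 106.1]
top slim_bottle_mid 0.64 [149.5, 187.6, 175.0, 207.2] 344 [534.1 401.3  93.2] [523.8 392.   13.4] [550.3 419.9 125.5]
top jar_mid 0.79 [186.4, 214.4, 219.9, 245.0] 800 [460.7 301.2  60.8] [428.2 271.3  20.9] [492.4 334.6  64.1]
top sleeve_mid 0.59 [380.6, 166.3, 396.2, 200.5] 508 [ 563.7 -156.   162.7] [ 526.7 -220.5    1.4] [ 602.6 -143.2  167.4]
top rail_near 0.7 [271.3, 196.1, 399.2, 224.7] 1788 [506.2 -35.6 142.1] [ 474.9 -162.5  105.2] [527.3 111.8 164.5]
top rail_far 0.92 [269.6, 143.0, 397.7, 171.5] 1713 [614.9 -45.1 142. ] [ 595.  -160.6  122.1] [649.3 110.9 164.3]
top rail_far 0.4 [186.9, 213.0, 219.1, 246.2] 819 [460.9 300.4  60.7] [428.7 271.1   9.6] [492.6 335.7  64.1]
[561.2   8.1 104. ] [565.9   1.3 104. ]
```

```bash
python3 - <<'E'
import cv2
a=cv2.imread("pics/top0.png")[120:260,130:430]; cv2.imwrite("pics/topz.png",cv2.resize(a,None,fx=2.6,fy=2.6,interpolation=3))
a=cv2.imread("pics/side0.png")[130:310,190:420]; cv2.imwrite("pics/sidez.png",cv2.resize(a,None,fx=3.3,fy=3.3,interpolation=3))
E
```

```text
(no output)
```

View pics/topz.png

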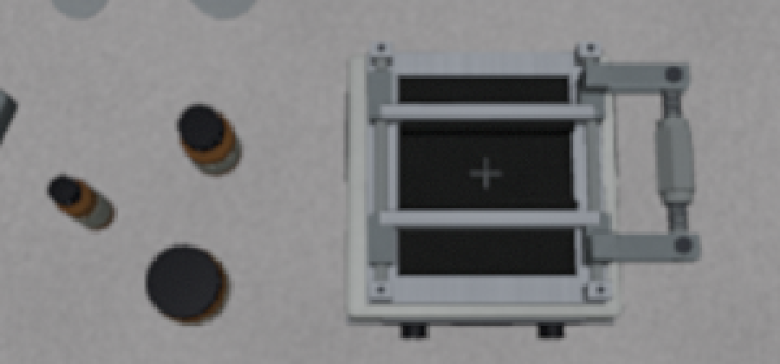

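View pics/sidez.png

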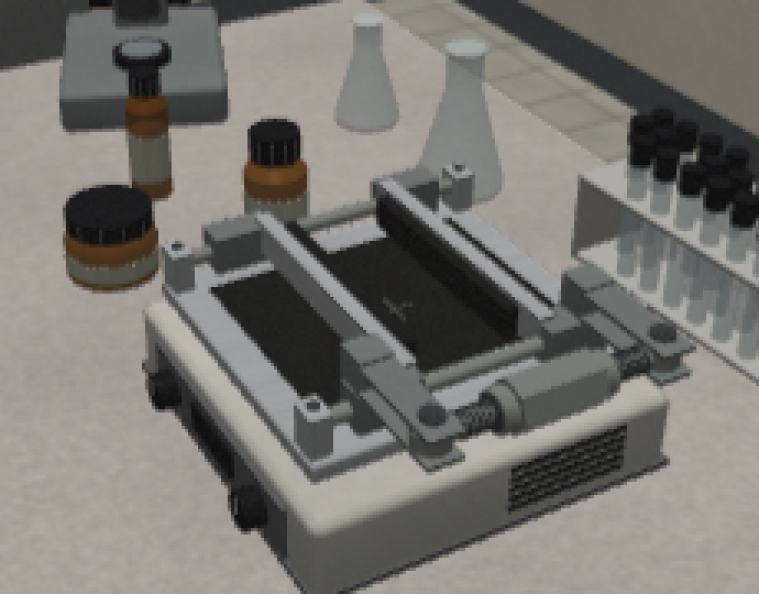

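```bash
python3 - <<'E'
from h import *
from scipy.optimize import least_squares
np.set_printoptions(precision=2,suppress=True)
# cross triangulated
o1,d1=ray("top",(317.0,186.5)); o2,d2=ray("side",(310.6,222.4))
A=np.c_[d1,-d2]; s=np.linalg.lstsq(A,o2-o1,rcond=None)[0]; print("cross",o1+d1*s[0],o2+d2*s[1], at_z("top",(317.0,186.5),104),at_z("side",(310.6,222.4),104))
for n in("top","side"):
    d=np.load(n+"d.npy")
    # sleeve axis & rails
    for l in("rail_near","rail_far"):
        P,u,v=cloud(n,d,np.load(f"m_{n}_{l}.npy")); 
        t=P[(P[:,2]>139)&(P[:,2]<147)&(abs(P[:,1])<95)]
        f=np.polyfit(t[:,1],t[:,0],1); 
        r=t[:,0]-np.polyval(f,t[:,1]); print(n,l,len(t),"slope",f, "edges",np.percentile(r,[2,98]),np.polyval(f,4), np.median(t[:,2]))
    P,u,v=cloud(n,d,np.load(f"m_{n}_bottle_mid.npy"))
    c=P[P[:,2]>100]; print(n,"cap top",len(c),c.mean(0),(c.max(0)+c.min(0))/2)
    c=P[(P[:,2]>82)&(P[:,2]<101)]
    g=least_squares(lambda q:np.hypot(c[:,0]-q[0],c[:,1]-q[1])-22,[605,280],loss="soft_l1").x;print("circ cap",g,len(c))
    c=P[(P[:,2]>10)&(P[:,2]<65)]
    g=least_squares(lambda q:np.hypot(c[:,0]-q[0],c[:,1]-q[1])-28,[605,280],loss="soft_l1").x;print("circ body",g,len(c))
E
```

```text
cross [561.78   8.39 106.76] [565.53   6.89 107.79] [562.44   8.13 104.  ] [568.44  11.58 104.  ]
top rail_near 635 slope [  0.01 515.89] edges [-12.17  12.67] 515.9506441413425 142.18525805378238
top rail_far 633 slope [ -0.05 607.66] edges [-13.64  17.77] 607.4783410917297 142.04938190375174
top cap top 212 [607.49 287.49 103.98] [607.9  287.15 104.26]
circ cap [608.43 289.31] 49
circ body [608.37 289.25] 125
side rail_near 501 slope [  0.02 514.97] edges [-40.64  13.71] 515.064475236824 142.5333385023688
side rail_far 519 slope [ -0.04 607.29] edges [-13.07  20.05] 607.1253750383092 142.5464976251543
side cap top 111 [607.57 283.55 104.06] [608.15 284.88 103.7 ]
circ cap [609.37 287.99] 98
circ body [609.15 287.45] 193
```

```bash
python3 - <<'E'
from h import *
np.set_printoptions(precision=3,suppress=True)
p=np.load("topp.npy");d=np.load("topd.npy")
P,u,v=cloud("top",d)
for c0,nm in((515.9,"near"),(607.5,"far")):
    m=(abs(P[:,2]-142.3)<2)&(abs(P[:,0]-c0)<14)&(P[:,1]>-72)&(P[:,1]<85)
    t=P[m]; 
    cv=cv2.fitLine(t[:,:2].astype(np.float32),cv2.DIST_HUBER,0,.01,.01).ravel(); sl=cv[0]/cv[1]
    r=t[:,0]-(cv[2]+sl*(t[:,1]-cv[3])); 
    uu=u[m]; 
    print(nm,len(t),sl,"x at y=8:",cv[2]+sl*(8-cv[3]),r.min(),r.max(),np.percentile(r,[5,95]), len(t)/len(set(uu)))
# sleeve from points
for n in("top","side"):
    d=np.load(n+"d.npy");P,u,v=cloud(n,d,np.load(f"m_{n}_sleeve_mid.npy"))
    t=P[P[:,2]>135]; t=t[(t[:,0]>530)&(t[:,0]<598)]
    print(n,len(t))
    for x0 in range(530,600,10):
        s=t[(t[:,0]>=x0)&(t[:,0]<x0+10)]; 
        if len(s): print(x0,len(s),s[:,1].min(),s[:,1].max(),"z",s[:,2].max(), s[:,2].min())
E
python3 - <<'E'
import cv2
a=cv2.imread("pics/top0.png")[155:210,370:410]; cv2.imwrite("pics/sl_t.png",cv2.resize(a,None,fx=10,fy=10,interpolation=2))
a=cv2.imread("pics/side0.png")[225:275,320:400]; cv2.imwrite("pics/sl_s.png",cv2.resize(a,None,fx=10,fy=10,interpolation=2))
E
```

```text
near 436 -0.013502421 x at y=8: 515.657 -10.29283340000444 12.610662136889573 [-9.606 11.993] 6.606060606060606
far 427 -0.013524001 x at y=8: 607.44305 -13.352445242707631 10.547436538883062 [-11.924   9.763] 6.569230769230769
top 400
530 59 -174.95295166487983 -142.78352779239214 z 168.41327186112812 139.1145715060378
540 62 -172.6217504531454 -141.04030502322746 z 169.33035543737049 149.2741080922326
550 64 -175.58345607358052 -141.48561135177056 z 169.30519746234938 152.36884717797363
560 63 -177.57517901260104 -140.93282877793814 z 171.08049321536328 146.9749625890248
570 57 -171.27158984060242 -141.8077861669887 z 169.81782099611075 154.35664570408528
580 57 -172.2468669405995 -140.84795178136557 z 169.65114269720334 151.42085977964462
590 38 -173.69834996650928 -142.8931736579903 z 167.67139640634855 146.52334457884342
side 557
530 101 -179.30360667412054 -145.26947234497356 z 168.7128811223506 136.2559286344482
540 86 -179.57285439952193 -154.46442918402477 z 167.70144799560694 135.66482450021306
550 82 -179.83683890018273 -154.33604709187023 z 168.13511091511975 135.1112873760647
560 84 -178.9205647324476 -154.354904148603 z 168.6960974124916 139.05300195341408
570 81 -179.16339221539613 -153.28660839151303 z 168.52486789181745 136.13855161709745
580 76 -178.8494332044923 -153.7709767246518 z 168.74626079881642 138.67670478733572
590 47 -177.96296749533127 -155.31988893055313 z 166.97102252314903 145.94038694459368
```

View pics/sl_t.png

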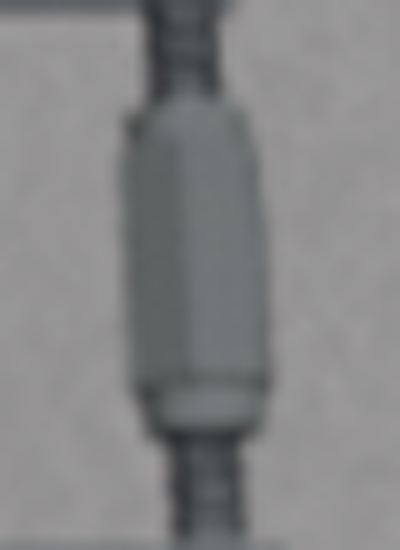

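View pics/sl_s.png

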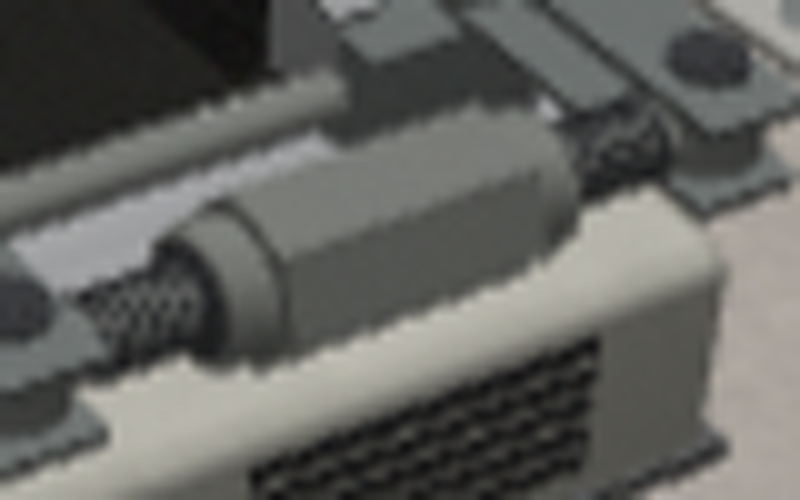

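```bash
python3 - <<'E'
from h import *
from scipy.optimize import least_squares
np.set_printoptions(precision=2,suppress=True)
print("tray reproj side",proj("side",[[562.4,8.1,104],[561.5,8,104]]))
yaw=0.0135; C=np.array([562,8,104.]); R=np.array([[np.cos(yaw),-np.sin(yaw),0],[np.sin(yaw),np.cos(yaw),0],[0,0,1]])
def resid(q,L):
    # q: phi, y,z ; hex section y=-170,z=46 local
    y=L[:,1]-q[1]; z=L[:,2]-q[2]
    a=np.arange(6)*np.pi/3+q[0]
    return np.max(np.outer(y,np.cos(a))+np.outer(z,np.sin(a)),1)-16
for n in("top","side"):
    d=np.load(n+"d.npy");P,u,v=cloud(n,d)
    L=(P-C)@R
    m=(abs(L[:,0])<24)&(abs(L[:,1]+170)<22)&(L[:,2]>28)&(L[:,2]<70); S=L[m]
    best=[]
    for ph in np.linspace(0,np.pi/3,13)[:-1]:
        g=least_squares(resid,[ph,-170,46],args=(S,),loss="soft_l1"); best.append((g.cost,*g.x))
    best.sort(); print(n,len(S),np.array(best[:4]))
    # rail faces
    for a,b,z0,z1 in((15,60,15,37),(-60,-15,15,37)):
        m=(abs(L[:,1])<60)&(L[:,2]>z0)&(L[:,2]<z1)&(L[:,0]>a)&(L[:,0]<b)
        h,e=np.histogram(L[m][:,0],bins=np.arange(a,b+1)); print(n,"face hist",[(int(x),int(k)) for x,k in zip(e,h) if k>5])
    m=(abs(L[:,1])<60)&(abs(L[:,2]-38.5)<2)&(abs(L[:,0])<70)
    h,e=np.histogram(L[m][:,0],bins=np.arange(-70,70)); print(n,"top hist",[(int(x),int(k)) for x,k in zip(e,h) if k>5])
E
```

```text
tray reproj side [[309.08 223.89]
 [308.76 224.02]]
top 290 [[ 158.47    0.71 -167.4    45.67]
 [ 158.47    0.71 -167.4    45.67]
 [ 158.47    0.71 -167.4    45.67]
 [ 158.47    0.71 -167.4    45.67]]
top face hist [(32, 48), (33, 75), (35, 11), (40, 9), (44, 26), (45, 33), (47, 8), (48, 7), (55, 10)]
top face hist [(-57, 33), (-56, 10), (-55, 22), (-54, 6), (-49, 7), (-47, 8), (-44, 9), (-43, 38), (-42, 17), (-39, 7), (-37, 8), (-35, 7), (-34, 9)]
top top hist [(-57, 21), (-55, 13), (-54, 27), (-52, 35), (-50, 21), (-49, 20), (-47, 37), (-42, 32), (-40, 35), (-38, 18), (-37, 22), (-35, 35), (32, 15), (34, 22), (35, 15), (37, 38), (39, 26), (40, 13), (44, 13), (45, 26), (47, 29), (49, 20), (50, 19), (52, 35), (54, 15), (55, 21)]
side 400 [[ 135.72    0.68 -168.43   46.1 ]
 [ 135.72    0.68 -168.43   46.1 ]
 [ 135.72    0.68 -168.43   46.1 ]
 [ 135.72    0.68 -168.43   46.1 ]]
side face hist [(32, 41), (33, 100), (34, 80), (35, 21), (45, 9), (46, 7)]
side face hist [(-58, 6), (-57, 67), (-56, 95), (-55, 13), (-43, 7), (-42, 12), (-41, 7)]
side top hist [(-57, 17), (-56, 21), (-55, 16), (-54, 14), (-53, 14), (-52, 13), (-51, 18), (-50, 11), (-49, 15), (-48, 15), (-47, 12), (-46, 12), (-43, 8), (-42, 15), (-41, 18), (-40, 14), (-39, 15), (-38, 11), (-37, 12), (-36, 15), (-35, 16), (33, 14), (34, 15), (35, 11), (36, 19), (37, 13), (38, 13), (39, 8), (40, 12), (41, 9), (44, 8), (45, 15), (46, 16), (47, 10), (48, 13), (49, 11), (50, 16), (51, 14), (52, 12), (53, 10), (54, 17), (55, 6), (56, 9), (57, 7)]
```

```bash
python3 - <<'E'
from h import *
np.set_printoptions(precision=2,suppress=True)
C=np.array([562,8,104.])
for n in("side","top"):
    ds=[]
    for i in range(4):
        p,d=capture(n); ds.append(d)
    d=np.median(ds,0).astype(np.float32); print(n,"noise",np.std(np.array(ds),0)[200:230,290:330].mean()); np.save(n+"avg.npy",d)
    P,u,v=cloud(n,d)
    L0=P-C
    # plane fit of far rubber face & near outer face: x = a + b*y (+c*z)
    for nm,lo,hi in(("farface",30,37.5),("nearouter",-60,-53)):
        m=(abs(L0[:,1])<55)&(L0[:,2]>17)&(L0[:,2]<35)&(L0[:,0]>lo)&(L0[:,0]<hi); S=L0[m]
        A=np.c_[np.ones(len(S)),S[:,1],S[:,2]-26]
        w=np.ones(len(S),bool)
        for _ in range(5):
            k=np.linalg.lstsq(A[w],S[w,0],rcond=None)[0]; r=S[:,0]-A@k; w=abs(r)<1.5
        print(n,nm,w.sum(),k,"sd",r[w].std())
    # mat & top heights
    m=(abs(L0[:,1])<50)&(abs(L0[:,0])<20); print("mat z",np.median(L0[m,2]))
    yaw=0.0135; x=L0[:,0]+yaw*L0[:,1]; 
    m=(abs(L0[:,1])<55)&(L0[:,2]>34)&(L0[:,2]<44)
    # z profile across x
    for a in list(np.arange(-60,-28,1.))+list(np.arange(28,60,1.)):
        k=(abs(L0[:,1])<55)&(x>=a)&(x<a+1)&(L0[:,2]>-5)
        if n=="top": print(a,k.sum(),np.percentile(L0[k,2],[10,50,90]) if k.sum() else "")
E
```

```text
side noise 8.421931
side farface 188 [33.81 -0.01 -0.01] sd 0.43929828315732466
side nearouter 151 [-55.9   -0.01   0.  ] sd 0.33506047996745153
mat z -0.09070994487808548
top noise 8.6655
top farface 90 [33.06 -0.01  0.02] sd 0.21148849282120344
top nearouter 43 [-55.77  -0.04  -0.07] sd 0.5956141377182709
mat z -0.5213208513811196
-60.0 27 [-0.99 -0.09  0.97]
-59.0 17 [-2.13 -0.97 -0.49]
-58.0 7 [ 0.77  0.91 13.05]
-57.0 115 [-1.04 14.92 38.54]
-56.0 7 [20.38 36.51 37.86]
-55.0 69 [ 0.03 16.15 39.19]
-54.0 27 [37.29 38.02 38.8 ]
-53.0 2 [40.1  40.34 40.57]
-52.0 41 [37.46 38.23 39.6 ]
-51.0 3 [36.8  37.02 37.05]
-50.0 25 [38.11 39.05 39.87]
-49.0 21 [37.03 37.91 38.66]
-48.0 2 [39.41 40.03 40.65]
-47.0 44 [37.36 38.09 39.43]
-46.0 0 
-45.0 0 
-44.0 7 [31.38 32.47 32.69]
-43.0 43 [29.97 31.29 33.03]
-42.0 41 [36.44 37.68 38.67]
-41.0 1 [35.79 35.79 35.79]
-40.0 41 [37.62 38.46 39.64]
-39.0 5 [36.9  37.65 37.99]
-38.0 16 [38.41 39.1  40.33]
-37.0 30 [37.58 38.39 38.73]
-36.0 0 
-35.0 41 [37.38 38.1  39.38]
-34.0 5 [36.55 36.72 37.33]
-33.0 0 
-32.0 0 
-31.0 0 
-30.0 0 
-29.0 0 
28.0 5 [-2.3  -1.28 -1.17]
29.0 3 [0.07 0.95 1.09]
30.0 39 [-1.87 -0.64  0.29]
31.0 2 [-0.89  8.82 18.52]
32.0 85 [-0.45 19.16 36.47]
33.0 91 [-1.59 26.04 35.53]
34.0 28 [ 1.51 38.39 39.42]
35.0 57 [-1.35 -0.09 37.94]
36.0 11 [-1.75 39.16 39.6 ]
37.0 36 [37.76 38.3  39.  ]
38.0 3 [36.73 36.85 40.49]
39.0 27 [38.16 38.73 39.56]
40.0 18 [37.27 37.74 38.65]
41.0 0 
42.0 0 
43.0 0 
44.0 38 [29.15 30.96 38.98]
45.0 52 [28.76 36.48 38.17]
46.0 3 [39.64 39.81 40.1 ]
47.0 40 [37.38 38.33 39.03]
48.0 3 [36.84 37.13 40.35]
49.0 23 [38.33 39.08 39.87]
50.0 22 [36.79 37.64 38.26]
51.0 3 [39.44 39.61 40.93]
52.0 37 [37.32 38.44 39.45]
53.0 5 [36.96 37.12 37.58]
54.0 20 [38.62 39.07 39.53]
55.0 25 [37.32 37.72 38.42]
56.0 0 
57.0 0 
58.0 0 
59.0 0
```

```bash
python3 - <<'E'
from h import *
np.set_printoptions(precision=2,suppress=True)
for n,(x0,y0) in(("top",(317,187)),("side",(310,223))):
    p=np.load(n+"p.npy").astype(int).sum(2)
    w=p[y0-9:y0+10,x0-12:x0+13]; print(n,"rows from",y0-9,"cols from",x0-12); print(w)
E
```

```text
top rows from 178 cols from 305
[[ 71  73  80  75  77  76  78  75  79  74  73  77  76  74  75  81  75  78
   72  78  80  75  73  77  83]
 [ 79  76  69  75  76  80  71  74  72  76  71  85  85  74  73  81  76  81
   70  75  79  76  84  77  72]
 [ 74  71  74  75  82  76  68  74  80  71  87 126 118  89  69  77  84  81
   78  79  77  70  82  78  78]
 [ 73  78  78  71  73  73  77  70  69  72 104 154 140  92  77  81  79  78
   70  74  82  78  83  80  77]
 [ 75  80  83  76  73  77  73  70  74  78  97 157 146  92  78  70  76  81
   83  82  70  77  77  73  74]
 [ 72  71  74  74  75  70  73  70  65  70  95 157 141  91  71  74  72  77
   73  78  73  75  73  80  74]
 [ 73  77  75  70  75  86  80  83  80  72 102 157 144  95  80  78  78  83
   75  72  78  73  75  74  77]
 [ 76  83  78  79  81  99 117 124 129 124 137 179 162 128 126 117 120 108
   81  74  76  72  73  79  79]
 [ 70  73  73  76  82 121 154 173 171 171 178 211 202 173 168 172 167 137
  101  81  73  78  72  78  81]
 [ 78  78  80  76  79 100 135 153 155 150 168 222 205 168 151 155 154 134
  101  74  79  75  69  80  74]
 [ 76  81  81  75 
[... 2256 characters left out ...]
97 101  95  93 100 139 181  99 101  99
   97  99  96  99  99 103 101]
 [440 486 483 485 486 482 334 156  91  99  98 101  97  93 133  95 100  96
  100 102  97 103 100 103 101]
 [198 443 485 482 487 484 478 336 152  93 100 101 101  99  92  96  94 101
  100 101 100 107 101 101 102]
 [233 199 440 485 482 486 482 481 339 153  91 101  97  97  93  98  98  99
   97 100  99  95 103  99 101]
 [232 234 201 450 449 455 467 481 478 333 161  88  97  98 103  94  98  97
   95  98 101  96  98 103  96]
 [247 275 267 290 352 364 400 470 482 477 343 162  93  97 103 101 100 101
   99 101  99  94  96 100  97]
 [304 354 344 341 344 340 348 407 465 482 476 342 160  91  94  96 102  95
   99  99 100  99  96  99  98]]
```

Call:
servo_tool(motion=[{"dr": [0, 0, 0], "delta_pos": [-0.9, 0, 0], "hand": 1}, {"dr": [0, 0, 0], "delta_pos": [-0.9, 0, 0], "hand": 1}, {"dr": [0, 0, 0], "delta_pos": [-0.9, 0, 0], "hand": 1}, {"dr": [0, 0, 0], "delta_pos": [-0.9, 0, 0], "hand": 1}, {"dr": [0, 0, 0], "delta_pos": [-0.9, 0, 0], "hand": 1}, {"dr": [0, 0, 0], "delta_pos": [-0.9, 0, 0], "hand": 1}, {"dr": [0, 0, 0], "delta_pos": [-0.9, 0, 0], "hand": 1}, {"dr": [0, 0, 0], "delta_pos": [-0.9, 0, 0], "hand": 1}, {"dr": [0, 0, -0.88], "delta_pos": [0, 0, 0], "hand": 1}, {"dr": [0, 0, -0.88], "delta_pos": [0, 0, 0], "hand": 1}, {"dr": [0, 0, -0.88], "delta_pos": [0, 0, 0], "hand": 1}, {"dr": [0, 0, 0], "delta_pos": [0, 0, 0], "hand": 1}])

```text
time_s: 2.7
eef_pos: [566.8, 304.4, 200.3]
ee_rot: [-0.001, -0.007, 1.0, 0.0]
force: [0.3, -0.1, -0.4]
grip_width: 1.0
```

Call:
servo_tool(motion=[{"dr": [0, 0, 0], "delta_pos": [-0.84, -0.33, 0], "hand": 1}, {"dr": [0, 0, 0], "delta_pos": [0, 0, 0.8], "hand": 1}, {"dr": [0, 0, 0], "delta_pos": [0, 0, 0.5], "hand": 1}, {"dr": [0, 0, 0], "delta_pos": [0, 0, 0], "hand": 1}])

```text
time_s: 3.2
eef_pos: [610.4, 288.3, 134.1]
ee_rot: [0.0, 0.0, 1.0, 0.0]
force: [-0.1, -0.1, 0.5]
grip_width: 1.002
```

```bash
python3 - <<'E'
from h import *
p,d=capture("side"); p2,d2=capture("top")
a=p[100:240,200:340,::-1]; b=p2[110:250,140:280,::-1]
cv2.imwrite("pics/b1.png",cv2.resize(np.hstack([a,b]),None,fx=2.8,fy=2.8,interpolation=cv2.INTER_CUBIC))
s=ctrl.sense(); print(s["joints"],s["eef_pos"],s["ee_rot"])
E
```

```text
[ 2.68057579e-01  6.98862576e-01  1.06826525e+00  9.24850311e-04
  1.36983893e+00 -1.30390533e+00] [611.28477018 288.77537293 136.62165493] [ 2.11088949e-03 -4.92033278e-04  9.99997101e-01  1.04851563e-03]
```

View pics/b1.png

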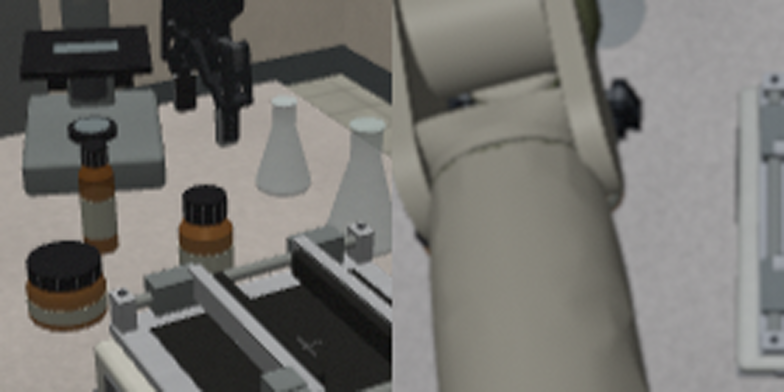

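The side view shows the open fingers directly above the squat bottle: cap at about (205,205) in the enlargement, fingers at (185–235,90–130). I'll go down and grip.

Call:
servo_tool(motion=[{"dr": [0, 0, 0], "delta_pos": [0.04, 0, 0.5], "hand": 1}, {"dr": [0, 0, 0], "delta_pos": [0, 0, 0.5], "hand": 1}, {"dr": [0, 0, 0], "delta_pos": [0, 0, 0.28], "hand": 1}, {"dr": [0, 0, 0], "delta_pos": [0, 0, 0], "hand": 1}])

```text
time_s: 3.8
eef_pos: [612.3, 290.3, 77.8]
ee_rot: [0.007, 0.001, 1.0, 0.002]
force: [-0.1, 0.9, 0.4]
grip_width: 1.001
```

Call:
servo_tool(motion=[{"dr": [0, 0, 0], "delta_pos": [0, 0, 0], "hand": 0}, {"dr": [0, 0, 0], "delta_pos": [0, 0, 0], "hand": 0}, {"dr": [0, 0, 0], "delta_pos": [0, 0, 0], "hand": 0}, {"dr": [0, 0, 0], "delta_pos": [0, 0, 0], "hand": 0}, {"dr": [0, 0, 0], "delta_pos": [0, 0, 0], "hand": 0}, {"dr": [0, 0, 0], "delta_pos": [0, 0, 0], "hand": 0}], squeeze=40)

```text
time_s: 4.55
eef_pos: [613.7, 290.7, 81.3]
ee_rot: [0.01, 0.001, 1.0, 0.003]
force: [-0.3, 0.2, -0.4]
grip_width: 0.002
```

```bash
python3 - <<'E'
from h import *
p,d=capture("side"); 
a=p[100:240,200:340,::-1]
cv2.imwrite("pics/b2.png",cv2.resize(a,None,fx=4,fy=4,interpolation=cv2.INTER_CUBIC))
s=ctrl.sense(); print(s["joints"],s["eef_pos"],s["ee_rot"],s["grip_width"],s["force"],s["dq"])
E
```

```text
[ 2.69927066e-01  7.42297512e-01  1.13910004e+00  9.87207396e-04
  1.24009748e+00 -1.29891916e+00] [613.66735757 290.73465632  81.26848976] [0.00955681 0.00113058 0.99994876 0.00314038] 0.003983533884215993 [ 0.4023014  -0.30568371  0.51852351] [-0.00050812  0.00200894 -0.00101503  0.00011788 -0.00238884 -0.00010024]
```

View pics/b2.png

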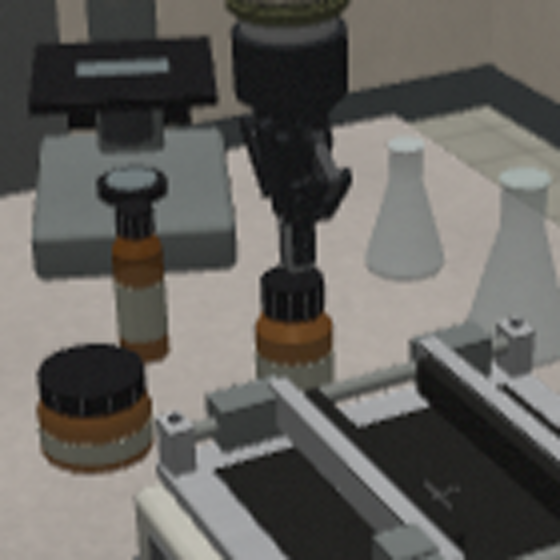

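```bash
python3 - <<'E'
from h import *
np.set_printoptions(precision=1,suppress=True)
print("proj TCP",proj("side",[[613.7,290.7,81.3],[613.7,290.7,105],[608.8,288,105],[608.8,288,0]]))
p,d=capture("side"); P,u,v=cloud("side",d)
for yy in range(140,200,3):
    k=(v==yy)&(u>=266)&(u<=284); i=np.nonzero(k)[0][::4]
    print(yy,[tuple(np.round(P[j]).astype(int)) for j in i])
r=outline_of("side","bottle_mid")[0]; print(r["bbox"],r["score"])
E
```

```text
proj TCP [[273.7 175.6]
 [273.5 168.1]
 [272.4 168.9]
 [273.2 200.8]]
140 [(np.int64(595), np.int64(295), np.int64(192)), (np.int64(595), np.int64(269), np.int64(202)), (np.int64(602), np.int64(260), np.int64(204)), (np.int64(608), np.int64(249), np.int64(207)), (np.int64(615), np.int64(239), np.int64(209))]
143 [(np.int64(598), np.int64(302), np.int64(180)), (np.int64(595), np.int64(271), np.int64(193)), (np.int64(604), np.int64(265), np.int64(193)), (np.int64(609), np.int64(250), np.int64(198)), (np.int64(612), np.int64(233), np.int64(204))]
146 [(np.int64(603), np.int64(313), np.int64(166)), (np.int64(596), np.int64(272), np.int64(183)), (np.int64(609), np.int64(275), np.int64(180)), (np.int64(599), np.int64(232), np.int64(199)), (np.int64(609), np.int64(228), np.int64(198))]
149 [(np.int64(603), np.int64(314), np.int64(156)), (np.int64(598), np.int64(272), np.int64(175)), (np.int64(602), np.int64(255), np.int64(180)), (np.int64(601), np.int64(230), np.int64(190)), (np.int64(618), np.int64(241), np.int64(183))]
152 [(np.int64(736), np.int64(602), np.int64(1)), (np.int64(601), np.i
[... 3041 characters left out ...]
nt64(43)), (np.int64(590), np.int64(268), np.int64(49)), (np.int64(599), np.int64(261), np.int64(50)), (np.int64(611), np.int64(259), np.int64(47)), (np.int64(629), np.int64(270), np.int64(37))]
194 [(np.int64(582), np.int64(279), np.int64(36)), (np.int64(590), np.int64(267), np.int64(39)), (np.int64(601), np.int64(264), np.int64(38)), (np.int64(610), np.int64(258), np.int64(39)), (np.int64(626), np.int64(264), np.int64(31))]
197 [(np.int64(505), np.int64(110), np.int64(137)), (np.int64(509), np.int64(98), np.int64(142)), (np.int64(599), np.int64(262), np.int64(30)), (np.int64(526), np.int64(90), np.int64(142)), (np.int64(544), np.int64(104), np.int64(129))]
[265.5, 167.5, 281.2, 198.6] 0.96
```

Call:
servo_tool(motion=[{"dr": [0, 0, 0], "delta_pos": [0, 0, -0.6], "hand": 0}, {"dr": [0, 0, 0], "delta_pos": [0, 0, -0.6], "hand": 0}, {"dr": [0, 0, 0], "delta_pos": [0, 0, 0], "hand": 0}, {"dr": [0, 0, 0], "delta_pos": [0, 0, 0], "hand": 0}])

```text
time_s: 5.2
eef_pos: [611.8, 290.1, 140.8]
ee_rot: [0.008, 0.001, 1.0, 0.003]
force: [0.0, 1.1, 1.0]
grip_width: 0.004
```

```bash
python3 - <<'E'
from h import *
np.set_printoptions(precision=1,suppress=True)
s=ctrl.sense(); print(s["joints"],s["eef_pos"],s["ee_rot"],s["grip_width"],s["force"])
print("proj TCP",proj("side",s["eef_pos"]))
p,d=capture("side"); P,u,v=cloud("side",d)
a=p[80:220,200:340,::-1]
cv2.imwrite("pics/b3.png",cv2.resize(a,None,fx=4,fy=4,interpolation=cv2.INTER_CUBIC))
m=(abs(P[:,0]-s["eef_pos"][0])<25)&(abs(P[:,1]-s["eef_pos"][1])<40)&(P[:,2]>107)
o=np.argsort(P[m,2])[:12]; print(P[m][o],np.c_[u[m],v[m]][o])
E
```

```text
[ 0.3  0.7  1.1  0.   1.4 -1.3] [611.8 290.1 140.8] [0. 0. 1. 0.] 0.0035499040626594193 [0.  1.1 1. ]
proj TCP [[272.7 156.8]]
[[620.3 269.7 107. ]
 [616.6 299.7 107. ]
 [595.5 269.5 107.1]
 [620.3 281.8 107.8]
 [612.4 282.  170.3]
 [609.4 282.1 170.9]
 [619.  283.2 171.4]
 [621.3 281.6 171.5]
 [604.1 283.5 171.5]
 [605.8 280.9 172.2]
 [615.1 281.4 172.9]
 [610.1 283.4 173.2]] [[279 170]
 [273 166]
 [271 172]
 [277 168]
 [274 148]
 [273 148]
 [276 147]
 [277 147]
 [271 148]
 [272 148]
 [275 147]
 [273 147]]
```

View pics/b3.png

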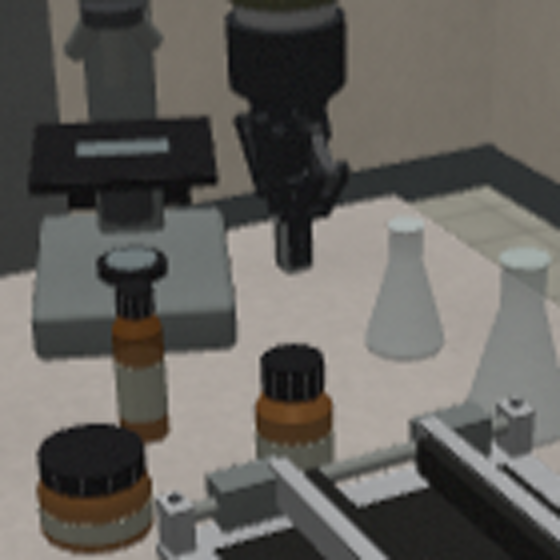

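```bash
python3 - <<'E'
from h import *
np.set_printoptions(precision=1,suppress=True)
d=np.load("sided.npy");P,u,v=cloud("side",d)
m=(abs(P[:,0]-233)<60)&(abs(P[:,1]-470)<80)&(P[:,2]>150)&(u>60)
o=np.argsort(P[m,2])[:25]; print(P[m][o][::2],np.c_[u[m],v[m]][o][::2])
d=np.load("topd.npy");P,u,v=cloud("top",d)
m=(abs(P[:,0]-233)<60)&(abs(P[:,1]-470)<80)&(P[:,2]>150)
o=np.argsort(P[m,2])[:15]; print(P[m][o][::2],np.c_[u[m],v[m]][o][::2])
print(proj("side",[233.3,470,201.2]),proj("top",[233.3,470,201.2]))
a=np.load("sidep.npy")[60:160,60:160,::-1];cv2.imwrite("pics/s0.png",cv2.resize(a,None,fx=5,fy=5,interpolation=2))
E
```

```text
[[260.1 506.6 243.6]
 [206.6 430.  244. ]
 [220.  421.8 244.3]
 [215.5 424.1 244.3]
 [252.7 508.  244.4]
 [257.4 504.9 244.6]
 [213.2 423.8 244.9]
 [251.1 512.4 246.1]
 [265.4 503.9 246.3]
 [220.5 421.8 246.8]
 [255.7 507.4 246.9]
 [209.3 426.7 247.3]
 [248.4 509.8 247.4]] [[120 119]
 [103 132]
 [109 132]
 [107 132]
 [117 119]
 [119 119]
 [106 132]
 [116 118]
 [122 118]
 [109 131]
 [118 118]
 [104 131]
 [115 118]]
[[258.2 507.1 244.3]
 [262.3 504.8 245.6]
 [260.4 506.1 246.6]
 [225.  424.8 248.2]
 [221.5 421.8 249.8]
 [260.8 505.6 251.7]
 [223.9 420.6 253.3]
 [225.8 424.3 254.5]] [[ 78 315]
 [ 79 313]
 [ 78 314]
 [116 333]
 [117 335]
 [ 77 314]
 [117 334]
 [115 333]]
[[115.3 140.2]] [[104.2 325.7]]
```

View pics/s0.png

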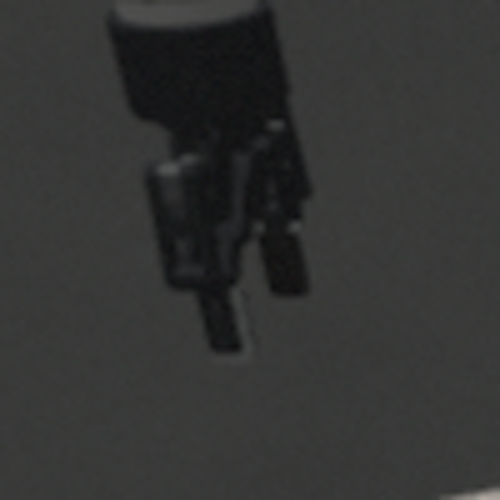

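The depth shows the shut fingertips about 29 mm above the reported TCP: 170 against 141 now, and the same offset at the start. I'll correct for that and go down further.

Call:
servo_tool(motion=[{"dr": [0.03, 0.09, 0], "delta_pos": [0.06, -0.04, 0], "hand": 1}, {"dr": [0, 0, 0], "delta_pos": [0, 0, 0], "hand": 1}, {"dr": [0, 0, 0], "delta_pos": [0, 0, 0], "hand": 1}, {"dr": [0, 0, 0], "delta_pos": [0, 0, 0], "hand": 1}])

```text
time_s: 5.75
eef_pos: [608.0, 287.8, 138.5]
ee_rot: [-0.002, 0.001, 1.0, -0.0]
force: [0.2, 0.0, 0.1]
grip_width: 0.846
```

Call:
servo_tool(motion=[{"dr": [0, 0, 0], "delta_pos": [0, 0, 0.6], "hand": 1}, {"dr": [0, 0, 0], "delta_pos": [0, 0, 0.6], "hand": 1}, {"dr": [0, 0, 0], "delta_pos": [0, 0, 0.5], "hand": 1}, {"dr": [0, 0, 0], "delta_pos": [0, 0, 0.1], "hand": 1}, {"dr": [0, 0, 0], "delta_pos": [0, 0, 0], "hand": 1}])

```text
time_s: 6.38
eef_pos: [608.6, 288.0, 47.7]
ee_rot: [-0.0, 0.001, 1.0, -0.0]
force: [0.4, -0.4, 0.1]
grip_width: 0.998
```

Call:
servo_tool(motion=[{"dr": [0, 0, 0], "delta_pos": [0, 0, 0.12], "hand": 0.8}, {"dr": [0, 0, 0], "delta_pos": [0, 0, 0.04], "hand": 0}, {"dr": [0, 0, 0], "delta_pos": [0, 0, 0], "hand": 0}, {"dr": [0, 0, 0], "delta_pos": [0, 0, 0], "hand": 0}, {"dr": [0, 0, 0], "delta_pos": [0, 0, 0], "hand": 0}, {"dr": [0, 0, 0], "delta_pos": [0, 0, 0], "hand": 0}], squeeze=40)

```text
time_s: 7.12
eef_pos: [609.8, 288.6, 41.8]
ee_rot: [0.002, 0.001, 1.0, 0.001]
force: [0.2, 0.9, -0.2]
grip_width: 0.515
```

```bash
python3 - <<'E'
from h import *
s=ctrl.sense(); print(s["eef_pos"],s["ee_rot"],s["grip_width"],s["force"])
p,d=capture("side")
cv2.imwrite("pics/b4.png",cv2.resize(p[80:220,200:340,::-1],None,fx=4,fy=4,interpolation=cv2.INTER_CUBIC))
E
```

```text
[609.82986109 288.58816696  41.84761218] [1.72014942e-03 1.13069280e-03 9.99997663e-01 6.60125504e-04] 0.5151710855026908 [ 0.17171299  0.93609854 -0.18643812]
```

View pics/b4.png

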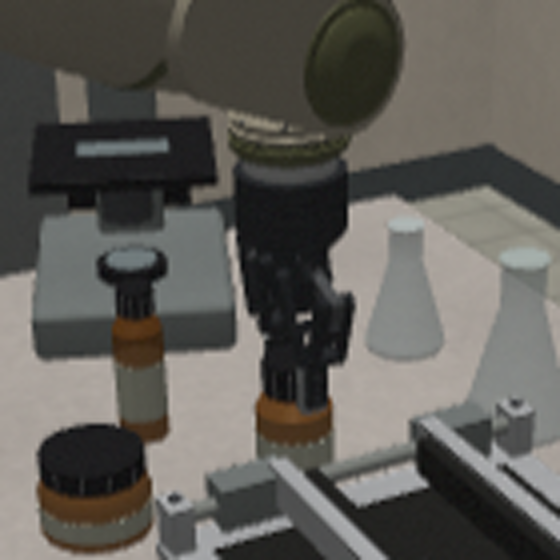

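The side view shows the fingers round the cap at about (295,380) in the enlargement. The opening is 0.515, which is 43.8 mm and matches the cap, so I'll lift.

Call:
servo_tool(motion=[{"dr": [0, 0, 0], "delta_pos": [0, 0, -0.3], "hand": 0}, {"dr": [0, 0, 0], "delta_pos": [0, 0, -0.8], "hand": 0}, {"dr": [0, 0, 0], "delta_pos": [0, 0, -0.9], "hand": 0}, {"dr": [0, 0, 0], "delta_pos": [0, 0, -0.9], "hand": 0}, {"dr": [0, 0, 0], "delta_pos": [0, 0, -0.8], "hand": 0}, {"dr": [0, 0, 0], "delta_pos": [0, 0, -0.2], "hand": 0}, {"dr": [0, 0, 0], "delta_pos": [0, 0, 0], "hand": 0}, {"dr": [0, 0, 0], "delta_pos": [0, 0, 0], "hand": 0}])

```text
time_s: 8.18
eef_pos: [607.4, 287.3, 243.3]
ee_rot: [-0.001, 0.001, 1.0, -0.001]
force: [0.9, 0.1, -2.3]
grip_width: 0.514
```

Call:
servo_tool(motion=[{"dr": [0, 0, 0], "delta_pos": [0.05, -0.3, 0], "hand": 0}, {"dr": [0, 0, 0], "delta_pos": [0.1, -0.6, 0], "hand": 0}, {"dr": [0, 0, 0], "delta_pos": [0.15, -0.8, 0], "hand": 0}, {"dr": [0, 0, 0], "delta_pos": [0.15, -0.9, 0], "hand": 0}, {"dr": [0, 0, 0], "delta_pos": [0.15, -0.9, 0], "hand": 0}, {"dr": [0, 0, 0], "delta_pos": [0.15, -0.8, 0], "hand": 0}, {"dr": [0, 0, 0], "delta_pos": [0.1, -0.6, 0], "hand": 0}, {"dr": [0, 0, 0], "delta_pos": [0.05, -0.3, 0], "hand": 0}, {"dr": [0, 0, 0], "delta_pos": [0, 0, 0], "hand": 0}, {"dr": [0, 0, 0], "delta_pos": [0, 0, 0], "hand": 0}])

```text
time_s: 9.43
eef_pos: [555.6, 21.2, 229.1]
ee_rot: [-0.013, 0.0, 1.0, -0.001]
force: [-0.5, 1.1, -2.3]
grip_width: 0.52
```

Call:
servo_tool(motion=[{"dr": [-0.01, -0.15, 0], "delta_pos": [-0.16, -0.23, 0], "hand": 0}, {"dr": [0, 0, 0], "delta_pos": [0, 0, 0], "hand": 0}, {"dr": [0, 0, 0], "delta_pos": [0, 0, 0], "hand": 0}, {"dr": [0, 0, 0], "delta_pos": [0, 0, 0], "hand": 0}])

```text
time_s: 9.93
eef_pos: [564.5, 10.7, 228.6]
ee_rot: [0.001, -0.001, 1.0, 0.0]
force: [-0.6, 0.2, -2.2]
grip_width: 0.514
```

```bash
python3 - <<'E'
from h import *
from scipy.optimize import least_squares
np.set_printoptions(precision=2,suppress=True)
s=ctrl.sense(); print(s["eef_pos"],s["ee_rot"],s["grip_width"],s["force"],s["joints"])
p,d=capture("side")
cv2.imwrite("pics/b5.png",cv2.resize(p[80:300,200:420,::-1],None,fx=2.7,fy=2.7,interpolation=cv2.INTER_CUBIC))
r=outline_of("side","bottle_mid")
for k in r[:1]:
    P,u,v=cloud("side",d,k["pixels"]); print(k["score"],k["bbox"],P.min(0),P.max(0))
    c=P[(P[:,2]>190)&(P[:,2]<250)]
    g=least_squares(lambda q:np.hypot(c[:,0]-q[0],c[:,1]-q[1])-28,[562,10],loss="soft_l1").x;print("body",g,len(c))
E
```

```text
[564.45  10.74 228.62] [ 0. -0.  1.  0.] 0.5143874593977353 [-0.59  0.21 -2.24] [-0.19  0.38  1.33  0.    1.43 -1.76]
0.93 [295.8, 144.5, 322.5, 198.9] [534.69 -21.64  29.16] [775.3  428.14 292.64]
body [564.34   9.71] 661
```

View pics/b5.png

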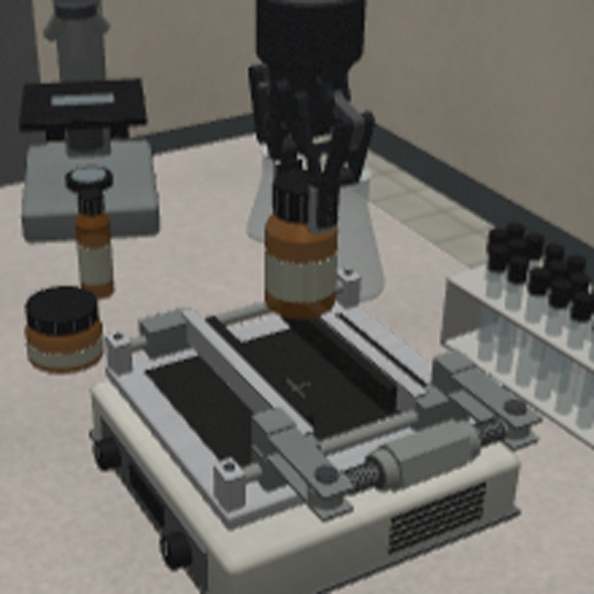

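The side view shows the bottle hanging upright over the tray at about (300,270) in the enlargement. Its body axis fits at (564,10), so I'll lower it between the rails with a 2 mm correction in x.

Call:
servo_tool(motion=[{"dr": [0, 0, 0], "delta_pos": [0.04, 0, 0.4], "hand": 0}, {"dr": [0, 0, 0], "delta_pos": [0, 0, 0.5], "hand": 0}, {"dr": [0, 0, 0], "delta_pos": [0, 0, 0.3], "hand": 0}, {"dr": [0, 0, 0], "delta_pos": [0, 0, 0.1], "hand": 0}, {"dr": [0, 0, 0], "delta_pos": [0, 0, 0], "hand": 0}, {"dr": [0, 0, 0], "delta_pos": [0, 0, 0], "hand": 0}])

```text
time_s: 10.78
eef_pos: [563.6, 10.9, 163.8]
ee_rot: [0.003, -0.001, 1.0, 0.0]
force: [0.1, 1.1, -2.0]
grip_width: 0.517
```

Call:
servo_tool(motion=[{"dr": [0, 0.03, 0], "delta_pos": [0.02, -0.02, 0.15], "hand": 0}, {"dr": [0, 0, 0], "delta_pos": [0, 0, 0.1], "hand": 0}, {"dr": [0, 0, 0], "delta_pos": [0, 0, 0.04], "hand": 0}, {"dr": [0, 0, 0], "delta_pos": [0, 0, 0], "hand": 0}, {"dr": [0, 0, 0], "delta_pos": [0, 0, 0], "hand": 0}])

```text
time_s: 11.4
eef_pos: [563.0, 9.8, 149.1]
ee_rot: [0.0, -0.001, 1.0, -0.0]
force: [-0.2, -0.4, -2.1]
grip_width: 0.514
```

Call:
servo_tool(motion=[{"dr": [0, 0, 0], "delta_pos": [0.02, 0, 0.05], "hand": 0}, {"dr": [0, 0, 0], "delta_pos": [0, 0, 0.02], "hand": 0}, {"dr": [0, 0, 0], "delta_pos": [0, 0, 0.01], "hand": 0}])

```text
time_s: 11.78
eef_pos: [562.5, 9.6, 145.8]
ee_rot: [0.002, -0.001, 1.0, -0.0]
force: [-0.9, -0.8, 2.7]
grip_width: 0.521
```

Fz has gone from -2.1 N to +2.7 N, so the bottle is on the mat and I'll release it.

Call:
servo_tool(motion=[{"dr": [0, 0, 0], "delta_pos": [0, 0, 0], "hand": 0.65}, {"dr": [0, 0, 0], "delta_pos": [0, 0, 0], "hand": 0.9}, {"dr": [0, 0, 0], "delta_pos": [0, 0, 0], "hand": 1}, {"dr": [0, 0, 0], "delta_pos": [0, 0, 0], "hand": 1}])

```text
time_s: 12.28
eef_pos: [562.7, 9.6, 146.2]
ee_rot: [0.002, -0.001, 1.0, -0.0]
force: [0.1, 0.2, 0.0]
grip_width: 1.0
```

```bash
python3 - <<'E'
from h import *
s=ctrl.sense(); print(s["eef_pos"],s["ee_rot"],s["grip_width"],s["force"])
p,d=capture("side")
cv2.imwrite("pics/b6.png",cv2.resize(p[100:300,200:400,::-1],None,fx=3,fy=3,interpolation=cv2.INTER_CUBIC))
E
```

```text
[562.72385292   9.59390393 146.20921409] [ 1.98228353e-03 -1.25460986e-03  9.99997152e-01 -4.37944935e-04] 1.0003170034061328 [0.12680609 0.16400276 0.0478127 ]
```

View pics/b6.png

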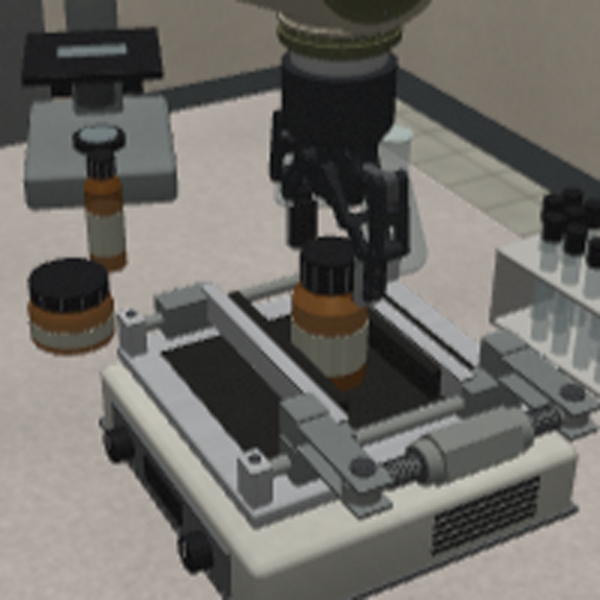

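The bottle stands between the rails at about (330,320) in the enlargement, with the fingers open and clear. Next I'll go up and over to the sleeve.

Call:
servo_tool(motion=[{"dr": [0, 0, 0], "delta_pos": [0, 0, -0.5], "hand": 1}, {"dr": [0, 0, 0], "delta_pos": [0, 0, -0.8], "hand": 1}, {"dr": [0, 0, 0], "delta_pos": [0, 0, -0.8], "hand": 1}, {"dr": [0, 0, 0], "delta_pos": [0, -0.4, 0], "hand": 1}, {"dr": [0, 0, -0.08], "delta_pos": [-0.04, -0.8, 0], "hand": 0.62}, {"dr": [0, 0, 0], "delta_pos": [0, -0.8, 0], "hand": 0.62}, {"dr": [0, 0, 0], "delta_pos": [0, -0.8, 0], "hand": 0.62}, {"dr": [0, 0, 0], "delta_pos": [0, -0.4, 0], "hand": 0.62}, {"dr": [0.7, 0, 0], "delta_pos": [0, 0, 0], "hand": 0.62}, {"dr": [0.7, 0, 0], "delta_pos": [0, 0, 0], "hand": 0.62}, {"dr": [0.6, 0, 0], "delta_pos": [0, 0, 0], "hand": 0.62}, {"dr": [0, 0, 0], "delta_pos": [0, 0, 0], "hand": 0.62}, {"dr": [0, 0, 0], "delta_pos": [0, 0, 0], "hand": 0.62}])

```text
time_s: 13.95
eef_pos: [564.2, -156.8, 247.8]
ee_rot: [-0.001, -0.009, 0.984, -0.176]
force: [0.1, 0.5, 0.3]
grip_width: 0.618
```

```bash
cat >> h.py <<'E'
from scipy.spatial.transform import Rotation as Rot
SL=np.array([565.,-160.,150.])
def plan(tau_deg,back,G=50.,S=None,yaw=0.0135):
    """needed tool-frame move (units) to have the grasp point `back` mm behind sleeve, tool rolled tau about shaker x"""
    S=SL if S is None else S
    s=ctrl.sense(); q=s["ee_rot"]; R=Rot.from_quat([q[1],q[2],q[3],q[0]])
    R0=Rot.from_matrix(np.diag([-1.,1,-1])); Rd=Rot.from_euler("z",yaw)*Rot.from_euler("x",tau_deg,degrees=True)*R0
    zt=Rd.as_matrix()[:,2]
    tgt=S+(G-back)*zt
    dp=R.inv().apply(tgt-s["eef_pos"])/50; dr=np.degrees((R.inv()*Rd).as_rotvec())/10
    np.set_printoptions(precision=3,suppress=True)
    print("eef",s["eef_pos"],"tau now",np.degrees((Rot.from_euler("z",-yaw)*R*R0.inv()).as_rotvec()),"J",s["joints"],"F",s["force"],"T",s["wrist_torque"],"w",s["grip_width"],"t",s["time_s"])
    print("tgt",tgt,"need dpos",dp,"dr",dr)
E
python3 - <<'E'
from h import *
plan(-20.5,70)
P0=capture("side"); p,d=P0
P,u,v=cloud("side",d)
cv2.imwrite("pics/c1.png",cv2.resize(p[100:300,220:440,::-1],None,fx=3,fy=3,interpolation=cv2.INTER_CUBIC))
E
```

```text
eef [ 564.153 -156.81   247.777] tau now [-20.241   0.244   0.25 ] J [-0.31   0.388  1.318 -0.345  1.336 -1.834] F [0.071 0.473 0.319] T [ 0.176 -0.047 -0.022] w 0.6175158827554332 t 13.95
tgt [ 564.905 -152.996  168.733] need dpos [-0.024  0.618  1.457] dr [ 0.026 -0.019  0.029]
```

View pics/c1.png

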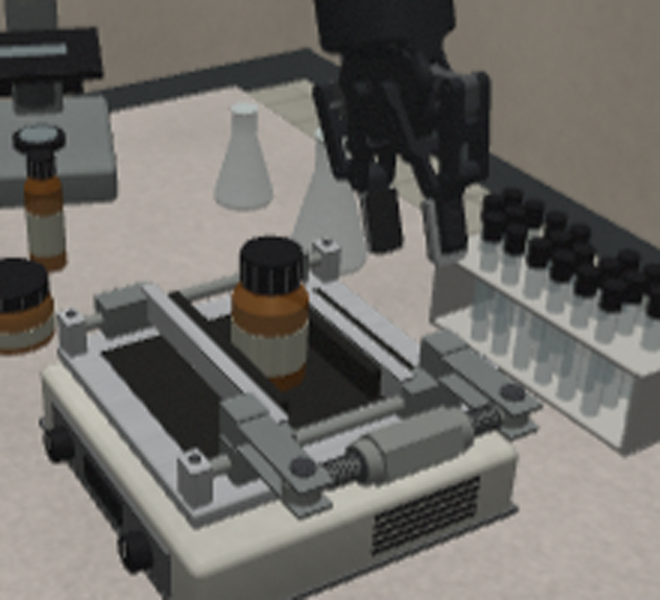

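```bash
python3 - <<'E'
from h import *
s=ctrl.sense(); q=s["ee_rot"]; R=Rot.from_quat([q[1],q[2],q[3],q[0]]).as_matrix()
np.set_printoptions(precision=1,suppress=True)
for n in("side","top"):
    p,d=capture(n); np.save(n+"1.npy",d); P,u,v=cloud(n,d)
    T=(P-s["eef_pos"])@R  # in tool frame
    m=(abs(T[:,0])<20)&(abs(T[:,1])<60)&(T[:,2]>-75)&(T[:,2]<20)
    o=np.argsort(-T[m,2])[:400:20]
    print(n,m.sum()); print(T[m][o])
E
```

```text
side 602
[[  2.7 -32.9 -32.9]
 [  7.4  29.4 -34.7]
 [-10.5  26.4 -36.2]
 [  9.1 -31.4 -37.7]
 [  3.8  27.3 -39.6]
 [ -1.8 -39.3 -41. ]
 [  9.7  30.6 -42.6]
 [  5.5 -33.4 -44. ]
 [-12.   26.4 -45.2]
 [ 10.   29.2 -46.5]
 [  5.9  25.4 -47.7]
 [  2.6 -41.1 -49.1]
 [  2.1  24.  -50.6]
 [ -8.6  23.4 -51.8]
 [  6.3  26.7 -53.2]
 [  3.7  23.9 -54.6]
 [  2.1  25.9 -55.9]
 [ -6.6 -41.6 -57.1]
 [ -7.7 -40.4 -58.5]
 [  9.2 -27.9 -59.8]]
top 0
[]
```

The tips sit at -33 mm in the tool frame even when tilted, so the 29 mm offset is along the tool's z axis. I'll approach the sleeve on that basis.

Call:
servo_tool(motion=[{"dr": [0.03, 0, 0.03], "delta_pos": [0, 0.31, 0.5], "hand": 0.62}, {"dr": [0, 0, 0], "delta_pos": [0, 0.3, 0.5], "hand": 0.62}, {"dr": [0, 0, 0], "delta_pos": [0, 0.05, 0.4], "hand": 0.62}, {"dr": [0, 0, 0], "delta_pos": [0, 0, 0], "hand": 0.62}, {"dr": [0, 0, 0], "delta_pos": [0, 0, 0], "hand": 0.62}])

```text
time_s: 14.72
eef_pos: [564.3, -153.3, 170.5]
ee_rot: [0.001, -0.003, 0.984, -0.178]
force: [0.5, -0.1, 0.5]
grip_width: 0.619
```

```bash
python3 - <<'E'
from h import *
plan(-20.5,0)
p,d=capture("side")
cv2.imwrite("pics/c2.png",cv2.resize(p[120:300,270:450,::-1],None,fx=3.3,fy=3.3,interpolation=cv2.INTER_CUBIC))
E
```

```text
eef [ 564.331 -153.273  170.532] tau now [-20.497   0.035  -0.407] J [-0.302  0.443  1.443 -0.371  1.168 -1.747] F [ 0.477 -0.105  0.504] T [ 0.131 -0.005  0.036] w 0.6187261101426148 t 14.725
tgt [ 565.236 -177.509  103.166] need dpos [-0.014  0.018  1.432] dr [ 0.    -0.011 -0.039]
```

View pics/c2.png

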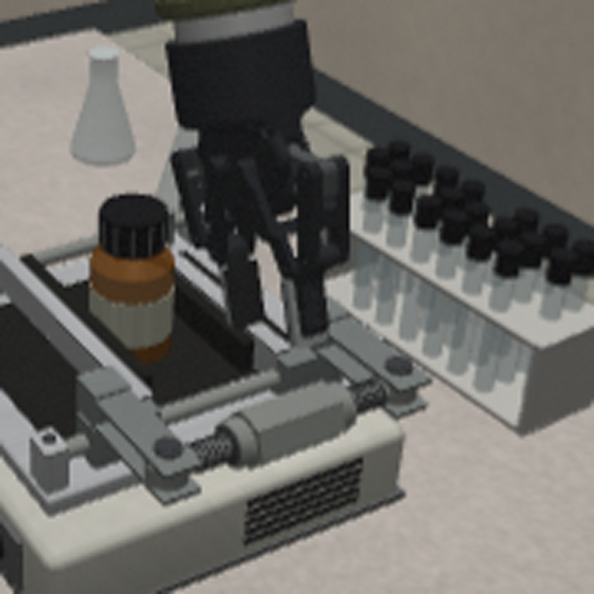

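The fingers are poised above and behind the sleeve, straddling it: sleeve at (295,425) in the enlargement, tips at (245–310,330). Going in now.

Call:
servo_tool(motion=[{"dr": [0, 0, -0.03], "delta_pos": [-0.01, 0.02, 0.4], "hand": 0.62}, {"dr": [0, 0, 0], "delta_pos": [0, 0, 0.5], "hand": 0.62}, {"dr": [0, 0, 0], "delta_pos": [0, 0, 0.4], "hand": 0.62}, {"dr": [0, 0, 0], "delta_pos": [0, 0, 0.1], "hand": 0.62}, {"dr": [0, 0, 0], "delta_pos": [0, 0, 0], "hand": 0.62}, {"dr": [0, 0, 0], "delta_pos": [0, 0, 0], "hand": 0.62}])

```text
time_s: 15.52
eef_pos: [568.2, -178.0, 109.4]
ee_rot: [0.005, -0.005, 0.984, -0.179]
force: [0.2, -0.2, 0.8]
grip_width: 0.624
```

```bash
python3 - <<'E'
from h import *
plan(-20.5,0)
p,d=capture("side")
cv2.imwrite("pics/c3.png",cv2.resize(p[120:300,270:450,::-1],None,fx=3.3,fy=3.3,interpolation=cv2.INTER_CUBIC))
E
```

```text
eef [ 568.191 -178.035  109.433] tau now [-20.676  -0.475  -0.192] J [-0.342  0.516  1.502 -0.395  1.022 -1.732] F [ 0.191 -0.233  0.758] T [ 0.127 -0.003 -0.03 ] w 0.6235900634771214 t 15.525
tgt [ 565.236 -177.509  103.166] need dpos [0.06  0.055 0.113] dr [-0.018  0.043 -0.027]
```

View pics/c3.png

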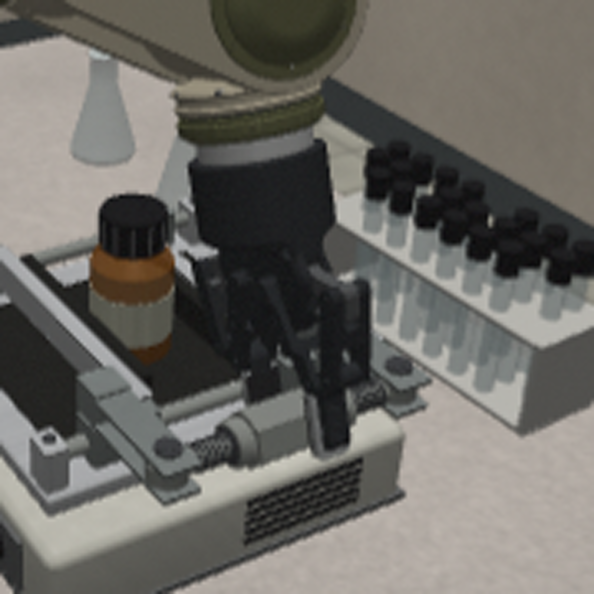

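Call:
servo_tool(motion=[{"dr": [0, 0.04, -0.03], "delta_pos": [0.07, 0.05, 0.11], "hand": 0.62}, {"dr": [0, 0, 0], "delta_pos": [0, 0, 0], "hand": 0.45}, {"dr": [0, 0, 0], "delta_pos": [0, 0, 0], "hand": 0.2}, {"dr": [0, 0, 0], "delta_pos": [0, 0, 0], "hand": 0}, {"dr": [0, 0, 0], "delta_pos": [0, 0, 0], "hand": 0}, {"dr": [0, 0, 0], "delta_pos": [0, 0, 0], "hand": 0}], squeeze=60)

```text
time_s: 16.32
eef_pos: [564.9, -176.8, 104.0]
ee_rot: [0.002, -0.007, 0.984, -0.179]
force: [-0.0, 1.0, -0.1]
grip_width: 0.366
```

```bash
python3 - <<'E'
from h import *
plan(-20.5,0)
E
```

```text
eef [ 564.909 -176.776  103.953] tau now [-20.658  -0.086   0.044] J [-0.341  0.519  1.513 -0.399  1.015 -1.729] F [-0.007  0.981 -0.128] T [ 0.3   -0.014 -0.09 ] w 0.36555931697385724 t 16.325
tgt [ 565.236 -177.509  103.166] need dpos [-0.006 -0.008  0.02 ] dr [-0.016  0.009  0.003]
```

The sleeve is gripped across its flats: opening 31 mm, with almost no side force. I'll start turning about its axis.

Call:
servo_tool(motion=[{"dr": [-0.4, 0, 0], "delta_pos": [0, 0.07, 0], "hand": 0}, {"dr": [-0.8, 0, 0], "delta_pos": [0, 0.14, -0.01], "hand": 0}, {"dr": [-0.8, 0, 0], "delta_pos": [0, 0.14, -0.01], "hand": 0}, {"dr": [-0.4, 0, 0], "delta_pos": [0, 0.07, 0], "hand": 0}])

```text
time_s: 16.82
eef_pos: [564.7, -156.0, 100.9]
ee_rot: [0.001, -0.008, 0.999, 0.035]
force: [-1.6, 3.3, -0.6]
grip_width: 0.365
```

```bash
python3 - <<'E'
from h import *
plan(3.5,0)
E
```

```text
eef [ 564.652 -155.981  100.928] tau now [ 3.961 -0.104  0.142] J [-0.5    0.548  1.423  0.065  1.204 -2.111] F [-1.564  3.27  -0.569] T [ 0.122  0.111 -0.33 ] w 0.3647276222857239 t 16.825
tgt [ 564.959 -156.948  100.093] need dpos [-0.006 -0.021  0.015] dr [0.046 0.01  0.014]
```

Call:
servo_tool(motion=[{"dr": [-0.6, 0, 0], "delta_pos": [0, 0.09, 0.01], "hand": 0}, {"dr": [-0.8, 0, 0], "delta_pos": [0, 0.14, -0.01], "hand": 0}, {"dr": [-0.8, 0, 0], "delta_pos": [0, 0.14, -0.01], "hand": 0}, {"dr": [-0.8, 0, 0], "delta_pos": [0, 0.14, -0.01], "hand": 0}, {"dr": [-0.6, 0, 0], "delta_pos": [0, 0.1, 0], "hand": 0}])

```text
time_s: 17.45
eef_pos: [564.2, -127.0, 113.0]
ee_rot: [-0.001, -0.008, 0.936, 0.351]
force: [2.0, 7.3, 1.2]
grip_width: 0.363
```

```bash
python3 - <<'E'
from h import *
plan(39.5,0)
p,d=capture("side")
cv2.imwrite("pics/c4.png",cv2.resize(p[120:300,250:450,::-1],None,fx=3.3,fy=3.3,interpolation=cv2.INTER_CUBIC))
E
```

```text
eef [ 564.22  -127.01   112.972] tau now [41.147 -0.156  0.173] J [-0.687  0.729  1.272  0.529  1.641 -2.375] F [2.034 7.31  1.213] T [ 0.2    0.048 -0.385] w 0.3629741880284932 t 17.45
tgt [ 564.571 -128.199  111.419] need dpos [-0.007 -0.038  0.008] dr [0.165 0.009 0.021]
```

View pics/c4.png

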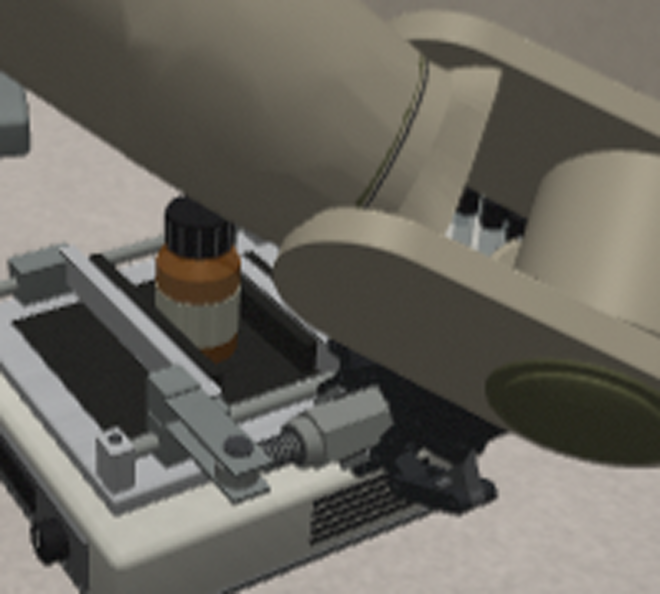

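Turned 61.8° so far. I'll open in place, since 53 mm clears the 37 mm corners, and swing back for the next bite.

Call:
servo_tool(motion=[{"dr": [0, 0, 0], "delta_pos": [0, 0, 0], "hand": 0.65}, {"dr": [0, 0, 0], "delta_pos": [0, -0.03, 0.01], "hand": 0.65}, {"dr": [0, 0, 0], "delta_pos": [0, 0, 0], "hand": 0.65}, {"dr": [0, 0, 0], "delta_pos": [0, 0, 0], "hand": 0.65}])

```text
time_s: 18.0
eef_pos: [564.1, -128.3, 111.1]
ee_rot: [-0.001, -0.007, 0.935, 0.354]
force: [0.1, -0.3, 0.3]
grip_width: 0.651
```

```bash
python3 - <<'E'
from h import *
plan(41,0)
p,d=capture("side")
cv2.imwrite("pics/c5.png",cv2.resize(p[120:300,250:450,::-1],None,fx=3.3,fy=3.3,interpolation=cv2.INTER_CUBIC))
E
```

```text
eef [ 564.141 -128.285  111.135] tau now [41.496 -0.169  0.089] J [-0.691  0.734  1.271  0.532  1.644 -2.378] F [ 0.118 -0.257  0.317] T [-0.319  0.028  0.028] w 0.6507665570764443 t 18.0
tgt [ 564.557 -127.2    112.265] need dpos [-0.009  0.031 -0.003] dr [0.05  0.012 0.014]
```

View pics/c5.png

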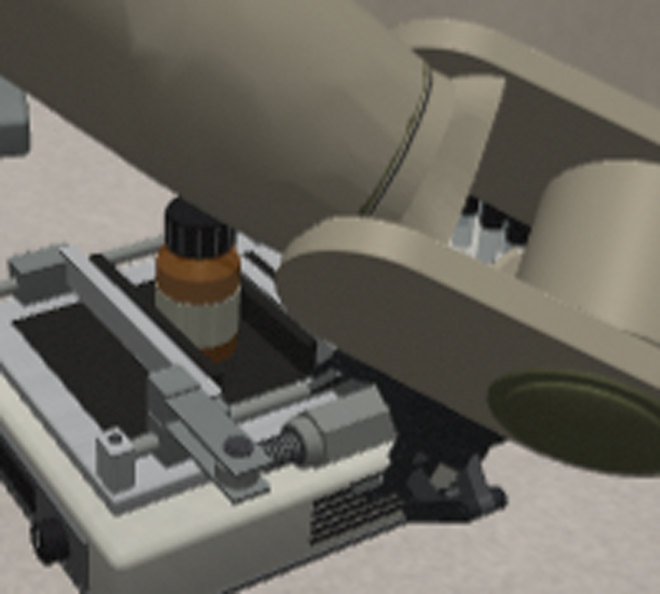

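Call:
servo_tool(motion=[{"dr": [0.6, 0, 0], "delta_pos": [0, -0.07, 0], "hand": 0.65}, {"dr": [0.9, 0, 0], "delta_pos": [0, -0.16, -0.01], "hand": 0.65}, {"dr": [0.9, 0, 0], "delta_pos": [0, -0.16, -0.01], "hand": 0.65}, {"dr": [0.9, 0, 0], "delta_pos": [0, -0.16, -0.01], "hand": 0.65}, {"dr": [0.9, 0, 0], "delta_pos": [0, -0.16, -0.01], "hand": 0.65}, {"dr": [0.9, 0, 0], "delta_pos": [0, -0.16, -0.01], "hand": 0.65}, {"dr": [0.7, 0, 0], "delta_pos": [0, -0.12, -0.01], "hand": 0.65}, {"dr": [0.2, 0, 0], "delta_pos": [0, -0.03, 0], "hand": 0.65}, {"dr": [0, 0, 0], "delta_pos": [0, 0, 0], "hand": 0.65}])

```text
time_s: 19.18
eef_pos: [566.0, -177.4, 104.2]
ee_rot: [0.006, -0.008, 0.984, -0.178]
force: [-0.1, 0.3, -0.6]
grip_width: 0.65
```

```bash
python3 - <<'E'
from h import *
plan(-18.85,0)
E
```

```text
eef [ 565.971 -177.394  104.199] tau now [-20.516  -0.6     0.103] J [-0.344  0.516  1.517 -0.395  1.005 -1.734] F [-0.053  0.346 -0.584] T [ 0.201  0.007 -0.019] w 0.6498392485083465 t 19.175
tgt [ 565.218 -176.153  102.682] need dpos [0.015 0.034 0.019] dr [-0.167  0.061  0.   ]
```

Call:
servo_tool(motion=[{"dr": [-0.17, 0.06, 0], "delta_pos": [0.01, 0.04, 0], "hand": 0.5}, {"dr": [0, 0, 0], "delta_pos": [0, 0, 0], "hand": 0.2}, {"dr": [0, 0, 0], "delta_pos": [0, 0, 0], "hand": 0}, {"dr": [0, 0, 0], "delta_pos": [0, 0, 0], "hand": 0}, {"dr": [0, 0, 0], "delta_pos": [0, 0, 0], "hand": 0}])

```text
time_s: 19.8
eef_pos: [565.6, -174.8, 103.8]
ee_rot: [0.001, -0.006, 0.987, -0.16]
force: [-0.3, 3.2, 0.6]
grip_width: 0.361
```

```bash
python3 - <<'E'
from h import *
plan(-18.85,0)
E
```

```text
eef [ 565.611 -174.815  103.758] tau now [-18.397  -0.011  -0.13 ] J [-0.354  0.52   1.502 -0.351  1.03  -1.768] F [-0.342  3.172  0.609] T [0.503 0.032 0.019] w 0.3610547630474683 t 19.8
tgt [ 565.218 -176.153  102.682] need dpos [ 0.008 -0.019  0.029] dr [ 0.045 -0.001 -0.013]
```

Call:
servo_tool(motion=[{"dr": [-0.4, 0, 0], "delta_pos": [0, 0.06, 0.01], "hand": 0}, {"dr": [-0.8, 0, 0], "delta_pos": [0, 0.14, -0.01], "hand": 0}, {"dr": [-0.8, 0, 0], "delta_pos": [0, 0.14, -0.01], "hand": 0}, {"dr": [-0.8, 0, 0], "delta_pos": [0, 0.13, 0], "hand": 0}, {"dr": [-0.8, 0, 0], "delta_pos": [0, 0.13, 0], "hand": 0}, {"dr": [-0.8, 0, 0], "delta_pos": [0, 0.14, -0.01], "hand": 0}, {"dr": [-0.8, 0, 0], "delta_pos": [0, 0.14, -0.01], "hand": 0}, {"dr": [-0.5, 0, 0], "delta_pos": [0, 0.08, 0], "hand": 0}, {"dr": [-0.1, 0, 0], "delta_pos": [0, 0, 0], "hand": 0}])

```text
time_s: 20.92
eef_pos: [565.1, -126.9, 113.7]
ee_rot: [-0.001, -0.006, 0.934, 0.357]
force: [0.4, 9.8, 7.2]
grip_width: 0.364
```

```bash
python3 - <<'E'
from h import *
plan(43,0)
p,d=capture("side")
cv2.imwrite("pics/c6.png",cv2.resize(p[120:300,250:450,::-1],None,fx=3.3,fy=3.3,interpolation=cv2.INTER_CUBIC))
E
```

```text
eef [ 565.106 -126.907  113.699] tau now [41.84  -0.189  0.02 ] J [-0.69   0.734  1.267  0.538  1.65  -2.374] F [0.415 9.769 7.183] T [ 1.293  0.137 -0.2  ] w 0.3640124232922378 t 20.925
tgt [ 564.54  -125.903  113.432] need dpos [0.011 0.012 0.017] dr [-0.116  0.017  0.009]
```

View pics/c6.png

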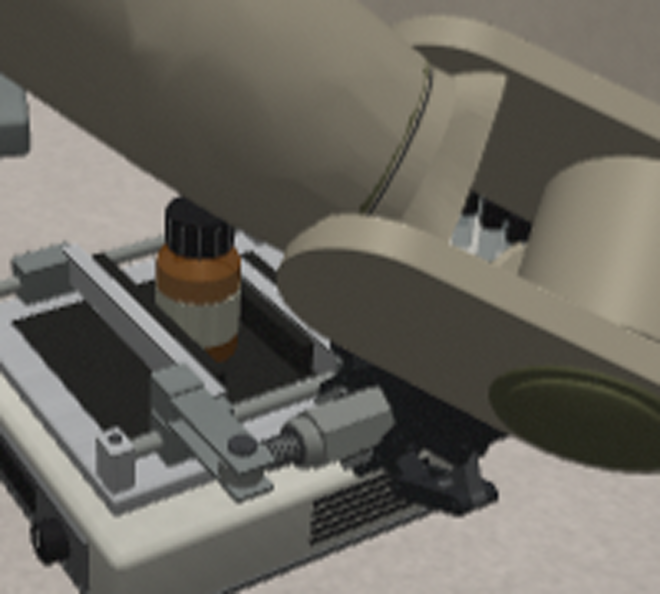

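Call:
servo_tool(motion=[{"dr": [0, 0, 0], "delta_pos": [0, 0, 0], "hand": 0.65}, {"dr": [0, 0, 0], "delta_pos": [0, -0.03, 0.01], "hand": 0.65}, {"dr": [0, 0, 0], "delta_pos": [0, 0, 0], "hand": 0.65}, {"dr": [0.6, 0, 0], "delta_pos": [0, -0.07, 0], "hand": 0.65}, {"dr": [0.9, 0, 0], "delta_pos": [0, -0.16, -0.01], "hand": 0.65}, {"dr": [0.9, 0, 0], "delta_pos": [0, -0.16, -0.01], "hand": 0.65}, {"dr": [0.9, 0, 0], "delta_pos": [0, -0.16, -0.01], "hand": 0.65}, {"dr": [0.9, 0, 0], "delta_pos": [0, -0.16, -0.01], "hand": 0.65}, {"dr": [0.9, 0, 0], "delta_pos": [0, -0.16, -0.01], "hand": 0.65}, {"dr": [0.7, 0, 0], "delta_pos": [0, -0.12, -0.01], "hand": 0.65}, {"dr": [0, 0, 0], "delta_pos": [0, 0, 0], "hand": 0.65}, {"dr": [0, 0, 0], "delta_pos": [0, 0, 0], "hand": 0.65}])

```text
time_s: 22.48
eef_pos: [566.1, -179.4, 103.1]
ee_rot: [0.005, -0.005, 0.988, -0.157]
force: [-0.2, -0.6, -0.2]
grip_width: 0.648
```

```bash
cat > rails.py <<'E'
from h import *
def faces():
    C=np.array([562,8,104.])
    p,d=capture("side"); P,u,v=cloud("side",d); L=P-C
    for nm,lo,hi in(("farface",20,40),("nearouter",-60,-40)):
        m=(L[:,1]>-60)&(L[:,1]<60)&(abs(L[:,1])>25)&(L[:,2]>17)&(L[:,2]<35)&(L[:,0]>lo)&(L[:,0]<hi); S=L[m]
        h,e=np.histogram(S[:,0],bins=np.arange(lo,hi+.5,.5)); c=e[h.argmax()]+.25
        w=abs(S[:,0]-c)<2; print(nm,w.sum(),np.median(S[w,0]+.0135*S[w,1]))
    return p
E
python3 - <<'E'
from rails import *
plan(-18.2,0)
p=faces()
cv2.imwrite("pics/c7.png",cv2.resize(p[120:300,230:430,::-1],None,fx=3.3,fy=3.3,interpolation=cv2.INTER_CUBIC))
E
```

```text
eef [ 566.139 -179.421  103.139] tau now [-18.031  -0.437  -0.19 ] J [-0.366  0.519  1.503 -0.341  1.02  -1.782] F [-0.173 -0.571 -0.158] T [ 0.114  0.091 -0.006] w 0.6482158097579406 t 22.475
tgt [ 565.211 -175.615  102.501] need dpos [ 0.018  0.076 -0.012] dr [ 0.017  0.04  -0.026]
farface 41 28.523684283849764
nearouter 77 -50.68459092992521
```

View pics/c7.png

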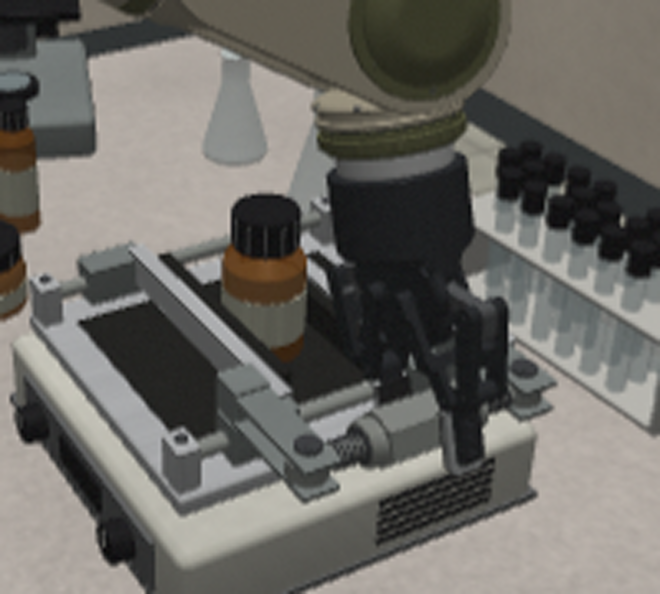

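Each rail has moved in 5.2 mm, against 5.1 mm predicted for 122° of turn. The far face is now about one bottle radius from the bottle's axis, so touch is close, and I'll take the third bite.

Call:
servo_tool(motion=[{"dr": [0.02, 0.04, -0.03], "delta_pos": [0.02, 0.07, -0.01], "hand": 0.5}, {"dr": [0, 0, 0], "delta_pos": [0, 0, 0], "hand": 0.2}, {"dr": [0, 0, 0], "delta_pos": [0, 0, 0], "hand": 0}, {"dr": [0, 0, 0], "delta_pos": [0, 0, 0], "hand": 0}, {"dr": [0, 0, 0], "delta_pos": [0, 0, 0], "hand": 0}])

```text
time_s: 23.15
eef_pos: [564.8, -174.8, 102.2]
ee_rot: [0.0, -0.006, 0.988, -0.155]
force: [-0.7, 2.8, 0.3]
grip_width: 0.366
```

```bash
python3 - <<'E'
from h import *
plan(-18.2,0)
E
```

```text
eef [ 564.758 -174.821  102.186] tau now [-17.881   0.072  -0.121] J [-0.359  0.52   1.503 -0.341  1.03  -1.777] F [-0.689  2.779  0.348] T [ 0.292 -0.001 -0.01 ] w 0.36553800481338666 t 23.15
tgt [ 565.211 -175.615  102.501] need dpos [-0.009 -0.017 -0.001] dr [ 0.032 -0.009 -0.011]
```

Call:
servo_tool(motion=[{"dr": [-0.4, 0, 0], "delta_pos": [0, 0.06, 0.01], "hand": 0}, {"dr": [-0.8, 0, 0], "delta_pos": [0, 0.14, -0.01], "hand": 0}, {"dr": [-0.8, 0, 0], "delta_pos": [0, 0.14, -0.01], "hand": 0}, {"dr": [-0.8, 0, 0], "delta_pos": [0, 0.13, 0], "hand": 0}, {"dr": [-0.8, 0, 0], "delta_pos": [0, 0.13, 0], "hand": 0}, {"dr": [-0.8, 0, 0], "delta_pos": [0, 0.14, -0.01], "hand": 0}, {"dr": [-0.8, 0, 0], "delta_pos": [0, 0.13, -0.01], "hand": 0}, {"dr": [-0.8, 0, 0], "delta_pos": [0, 0.13, 0], "hand": 0}, {"dr": [-0.5, 0, 0], "delta_pos": [0, 0.07, 0], "hand": 0}, {"dr": [-0.1, 0, 0], "delta_pos": [0, 0, 0], "hand": 0}])

```text
time_s: 24.4
eef_pos: [564.2, -120.4, 118.4]
ee_rot: [-0.002, -0.007, 0.903, 0.43]
force: [-0.7, 9.3, 6.4]
grip_width: 0.363
```

```bash
python3 - <<'E'
from rails import *
plan(50,0)
p=faces()
cv2.imwrite("pics/c8.png",cv2.resize(p[120:300,230:430,::-1],None,fx=3.3,fy=3.3,interpolation=cv2.INTER_CUBIC))
E
```

```text
eef [ 564.154 -120.375  118.397] tau now [50.969 -0.111  0.145] J [-0.719  0.793  1.237  0.629  1.757 -2.399] F [-0.73   9.26   6.414] T [ 0.911  0.229 -0.204] w 0.36278451694307146 t 24.4
tgt [ 564.483 -121.701  117.861] need dpos [-0.006 -0.025 -0.014] dr [0.097 0.004 0.017]
farface 66 28.202015646673843
nearouter 81 -47.9283847255081
```

View pics/c8.png

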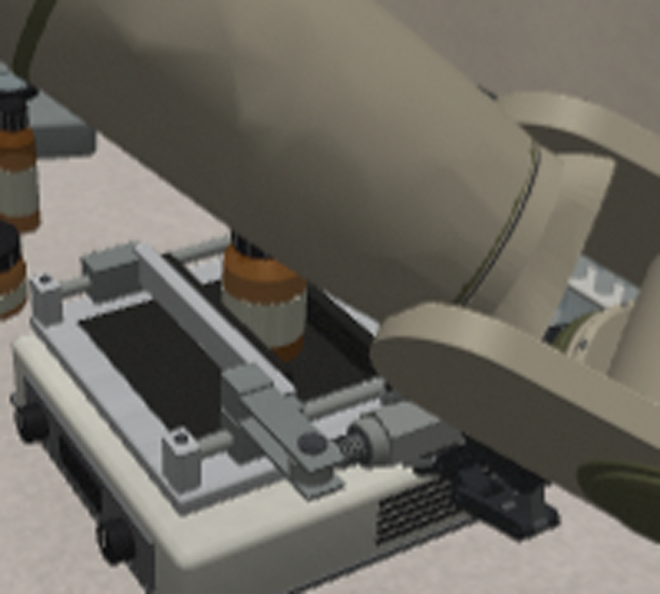

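The near rail's back moved in another 2.8 mm, while the far pad face stayed at 28.2 mm. So the pads are pressed against the bottle, with about 2.5 mm of yield, or roughly 13 N. I'll let go of the sleeve and back off.

Call:
servo_tool(motion=[{"dr": [0, 0, 0], "delta_pos": [0, 0, 0], "hand": 0.65}, {"dr": [0, 0, 0], "delta_pos": [0, -0.02, 0], "hand": 0.65}, {"dr": [0, 0, 0], "delta_pos": [0, 0, 0], "hand": 0.65}, {"dr": [0, 0, 0], "delta_pos": [0, 0, 0], "hand": 0.65}, {"dr": [0, 0, 0], "delta_pos": [0, 0, -0.5], "hand": 0.65}, {"dr": [0, 0, 0], "delta_pos": [0, 0, -0.8], "hand": 0.65}, {"dr": [0, 0, 0], "delta_pos": [0, 0, -0.8], "hand": 0.65}, {"dr": [0, 0, 0], "delta_pos": [0, 0, -0.4], "hand": 0.65}, {"dr": [0, 0, 0], "delta_pos": [0, 0, 0], "hand": 0.65}])

```text
time_s: 25.58
eef_pos: [564.8, -221.6, 197.7]
ee_rot: [-0.002, -0.007, 0.903, 0.43]
force: [0.4, -0.2, 0.0]
grip_width: 0.65
```

```bash
python3 - <<'E'
from rails import *
from scipy.optimize import least_squares
plan(50,0)
p=faces(); p,d=capture("side")
r=outline_of("side","bottle_mid")
if r:
    P,u,v=cloud("side",d,r[0]["pixels"]); print(r[0]["score"],r[0]["bbox"])
    for z0,z1 in((115,150),(145,172)):
        c=P[(P[:,2]>z0)&(P[:,2]<z1)&(abs(P[:,0]-562)<40)]
        print(least_squares(lambda q:np.hypot(c[:,0]-q[0],c[:,1]-q[1])-28,[562,10],loss="soft_l1").x,len(c))
t,dt=capture("top")
cv2.imwrite("pics/d1.png",p[:,:,::-1]);cv2.imwrite("pics/d2.png",t[:,:,::-1])
E
```

```text
eef [ 564.815 -221.566  197.741] tau now [50.898 -0.051  0.08 ] J [-0.824  0.844  0.922  0.618  2.03  -2.322] F [ 0.398 -0.225  0.015] T [-0.35  -0.01  -0.017] w 0.649979430714927 t 25.575
tgt [ 564.483 -121.701  117.861] need dpos [-0.02   0.02   2.558] dr [0.09  0.001 0.009]
farface 68 28.184119912023007
nearouter 87 -47.922018599172404
0.93 [297.3, 181.6, 320.5, 230.9]
[562.672   8.373] 236
[562.959   8.725] 285
```

View pics/d1.png

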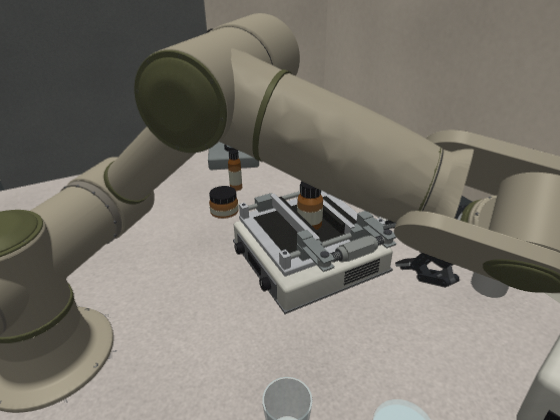

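View pics/d2.png

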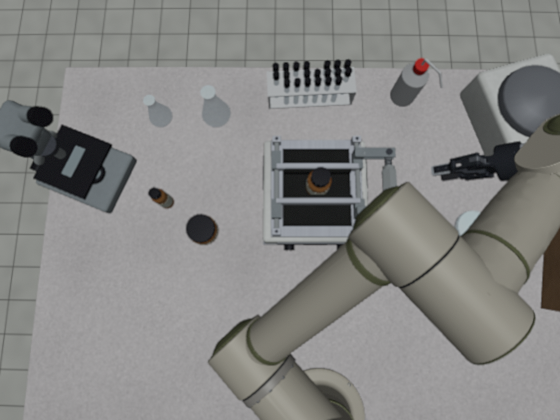

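The bottle stands upright between the rails, at (310,210) in the side view and (319,181) in the top view. The slim bottle and the jar are where they were, and the gripper is clear. Handing in.

```bash
python3 - <<'E'
from rig import ticket
print(ticket.finish_job())
E
```

```text
the job is handed in; nothing more can be done
None
```

I set the bottle down upright between the rails and let go of it. I then turned the sleeve about 191° in three bites, so the rails clamp the bottle, and handed the job in at about 26 s. No verdict was reported.

**Last checks**
- **Position:** the bottle's axis fits at about (562.8, 8.5), within about 1 mm of the tray's middle. The fits low and high on the body agree within 0.5 mm, so it is upright.
- **Clamping:** I estimate the sleeve at about 5.07 rad, or 1.3 rad past first touch. The far pad's face stopped at the glass while the near rail closed another 2.8 mm. That puts the pressure at about 13–15 N per rail; it is inferred, not measured.
- **Bystanders:** the slim bottle and the jar show at the same places in the pictures as at the start.

**What failed or disagreed**
- **Missed first grasp:** the fingertips really sit about 29 mm short of the reported TCP, so the first grasp closed at or just above the cap's top. Nothing moved, and I used the measured offset from then on.
- **Sleeve start angle:** the hexagon alone allowed 0.69 or 1.74 rad. I took 1.74 from the rail gap, and the observed touch point agreed with it.
- **Tray middle:** my readings of it differed by 1–2 mm across the rails.

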